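# Stand the facade panels up in the panel rack

## Robot

A 6-joint arm with a two-finger parallel gripper is mounted at the origin on the work surface. World frame = base frame: x ahead of the robot, y to its left, z up, the work surface at z = 0. Lengths are in mm, angles in degrees, forces in N, time in s.
With the tool pointing down it reaches from about 350 to 850 mm from the base axis. Payload 8.1 kg.
Tool frame: the origin (TCP) lies midway between the tips of the shut fingers; the grasp point (between the pads) lies 19 mm behind it; z points along the fingers, y is the direction in which the jaws open and shut (so a half turn about z gives the same grasp; the last joint's range is limited). The gripper opens to 85 mm and grips with 20 to 120 N. Pads are 22 mm wide; open, the fingers measure 114 mm over their backs; the gripper's body (76 mm by 85 mm) begins 54 mm behind the grasp point. The pads swing forward as they close: fully open they stand 13 mm farther back than shut.
Start: joints at [-4.893, 7.471, 85.268, -0, 87.261, -4.893], TCP at [600.004, 0.022, 231.292] pointing down, gripper open.
Joint ranges: [-169.43, 169.43], [-51.17, 129.36], [1.28, 143.12], [-76.62, 256.62], [0, 156.53], [-152.29, 152.29]. Speed limits (degrees/s): [136.94, 136.94, 159.86, 180, 180, 180].

## Interface

Orientations are given as [roll, pitch, yaw] about the fixed x, y, z axes, in that order (R = Rz(yaw) Ry(pitch) Rx(roll)).
In Python, from bench import r gives the robot as it stands.
- The arm moves only by the tool carry_out, never from a script. Its argument "increments" is a list of rows, each a list of 3 entries, a list of its own where there are three numbers: the shift along the tool's x, y, z in m, then the turn, a rotation vector about the tool's x, y, z in rad, then the closure, from 0 (fully open) to 1 (shut). A call has 1 to 12 rows; each row shifts and turns the pose as measured when the row begins, along the tool's axes as they then stand; what a row does not reach is not made up. A row lasts 1/10 s, in which the tool goes at most 50 mm and 8.59 degrees, less where a joint would pass 70% of its speed; a pose out of reach is approached as far as the arm can. A call with a gripper value outside its range is refused whole. The fingers move at their own pace and stop on an object; "newtons" is the grip in N (left out, the last holds). Time passes only in rows, so rows that do not move let the fingers close. It gives the time, the measured TCP pose, the force and the opening at its end, in the units of the state.
- r.sense(): the state, without advancing time (a new reading comes with each control period).
- r.snapshot(name): name is "scene" or "side" or "wrist"; returns a dict with "image" (420x560x3 uint8, blue, green, red), "vertical_fov" (degrees; the focal length in pixels is half the picture's height over the tangent of half this angle, whatever the lens; pixels are square), "cx", "cy" (the principal point, pixels), "rvec" (rotation vector, rad) and "tvec" (3), from world to camera coordinates, as OpenCV has them. Camera axes: x right, y down, z forward; pixel columns grow to the right and rows downward; lengths in mm; the calibration is good to about 2 mm. The wrist camera is an equidistant fisheye: a pixel r from the principal point sees the ray r / f radians off the axis. A picture is of the moment at which its call begins. There is no depth.
- r.hand_in(): hands the job in, once; it reports no verdict.
The state is a dict: "time": time; "joint_pos": joint angles; "qd": joint speeds; "joint_efforts": joint torques, N m; "tool_pos": TCP position; "tcp_rot": TCP orientation; "ft_force": force on the tool from outside, world axes, zero at the start; "wrist_torque": the same for the moment, N m; "finger_gap": finger opening in mm.
Only numpy, scipy, OpenCV 4.12 (cv2) and the standard library are available. Lean on these libraries where they do the work, as an engineer would, in place of code of your own. Each camera call takes 0.05 s, during which the arm holds its last target.

## Task

Tidy the panel rack on the model bench: tip the two panels that have fallen over back up, so that each stands upright and fully home in its own slot; then bring the panel that leans on the tool tray and stand it in the one empty slot, fully home and with its end up to the rear stop like the others. Do not let any panel fall flat, and leave the panel that is already standing and the other things on the bench as they are.

Things in the scene. Friction and masses are not known exactly. Their poses are not given: they have to be found in the camera images.
- rack: panel rack, fixed: pale wooden deck 190 mm deep (x -90 to +100), 340 wide (y), top 24 mm above the bench, with 4 slots along x, 13 mm wide and 14 deep (floor 10 mm above the bench), at y = -94.5, -19.5, 55.5 and 130.5 mm, rows of dowels between them and a stop at the rear. Origin: middle of the width, on the underside; x away from the robot to the stop, y to the left, z up
- dowels (a point): the middle, at bench height, of the row of dowels between slots 2 and 3. There are 5 rows, at rack y = -155, -80, -5, 70 and 145 mm, each of 2 dowels 10 mm thick at rack x = -37 and +63 mm, tops 94 mm above the bench. A panel home in its slot stands plumb or leans back up to 0.09 rad, top to the left, on the row just left of its slot (dowel faces 9.5 mm left of the slot's middle)
- stop (a point): the middle of the rear stop's front face, at deck height (24 mm above the bench). The stop is a wooden bar 12 mm thick across the whole back of the rack; this face is at rack x = +88 mm, its top 64 mm above the bench
- slot1 (a point): the point on the floor of slot 1 (slots count from the right) where the origin of a panel lies when it stands home against the rear stop; axes as the rack's. One of the two fallen panels starts with its lower edge in this slot's mouth
- slot2 (a point): the same point of slot 2, the empty one. The top of the panel fallen in slot 3 hangs over it at the start
- slot3 (a point): the same point of slot 3. The other fallen panel starts with its lower edge in this slot's mouth
- slot4 (a point): the same point of slot 4, the leftmost, in which panel_s stands
- panel_a: a fallen panel, about 140 g, white board 150 mm long (x), 9 thick (y), 140 high (z); origin at the middle of its lower edge; 4 columns of plain windows. Starts in slot 1 or 3 (swapped at random with panel_b), tipped right 35 deg from upright onto the next dowels, its top 30 mm or so beyond them. Pushed left at its top edge it turns up about its lower edge, which drops to the slot floor
- panel_b: the other fallen panel, in the other one of slots 1 and 3, lying likewise; about 140 g, white board 150 mm long (x), 9 thick (y), 140 high (z); origin at the middle of its lower edge; 3 columns of windows, the lower ones arched
- panel_c: the panel to fetch, 110 to 200 g, white board 150 mm long (x), 9 thick (y), 150 high (z); origin at the middle of its lower edge; 4 columns of windows, lowest row arched. Starts on the bench left of the rack, leaning on the tool tray 18 deg from upright, its top to the left
- panel_s: the panel that already stands in slot 4 and is to be left alone, white board 150 mm long (x), 9 thick (y), 140 high (z); origin at the middle of its lower edge
- tray: the open wooden tool tray that panel_c leans on, fixed: 300 mm (x) x 140 mm (y), 80 mm high, tools inside below the rim; origin at the centre of its underside; panel_c leans on the rim of its right-hand (-y) long side
- tape: a brown roll of tape lying flat in front of the rack on the right, 90 mm across, 24 mm high; origin at the centre of its underside
- steel_rule: a flat steel rule 300 x 30 x 3 mm lying on the bench to the right of the rack; origin at the middle of its underside
- glue: a white glue bottle, 56 mm across and 150 mm tall, standing on the bench; origin at the centre of its underside
- brush_mug: a white mug with brushes in it, 76 mm across, 90 mm tall (brushes to 190 mm), beyond the rack; origin at the centre of its underside
- massing_model: a small white block model on a 120 x 120 mm card base, 78 mm tall, beyond the rack; origin at the centre of its underside
- spray_can: an upright spray can, 66 mm across and 190 mm tall, to the right of the rack; origin at the centre of its underside
- foam_drum: a white foam drum, 80 mm across and 90 mm tall, to the right of the rack; origin at the centre of its underside
Mind the look-alikes: they are no part of the job. Leave any brown look-alike of the panel_b alone.

How it is judged:
By the outcome, as a careful person would: the job done as asked, in the order asked, and still so for the second after the job is handed in, with the robot touching nothing.
It also fails if it takes over 67 s, if anything falls off the work surface, if the arm or the gripper's body presses on something with over 40 N, if the wrist force passes 120 N, or if a joint passes its speed limit or range.

## Working session

There is one attempt and no reset: what is moved stays moved. The work goes in short steps, Python scripts to look and compute and a tool call to move; the robot and the scene stay as the last step left them, time stands still between calls to the robot, and variables do not carry over. Pictures are saved under pics/ and viewed, and the job is handed in when it is done.

Besides the shell and the picture viewer there is one more tool, called after ">>>" in YAML: its name, and indented under it one key for each argument. carry_out: Moves the arm, as the interface text tells. Its arguments: {"type":"object","properties":{"increments":{"type":"array"},"newtons":{"type":"number"}},"required":["increments"]}

```bash
ls; mkdir -p pics; python3 - <<'E'
from bench import r
import cv2
print(r.sense())
for n in ["scene","side","wrist"]:
    s=r.snapshot(n); cv2.imwrite(f"pics/{n}0.png",s["image"]); print(n,{k:v for k,v in s.items() if k!="image"})
E
```

```text
pics
{'time': 0.0, 'joint_pos': array([-4.89334511e+00,  7.51491944e+00,  8.53301630e+01,  8.26748837e-04,
        8.72621290e+01, -4.89136801e+00]), 'qd': array([ 0.09121908, -0.06924913,  0.0644362 , -0.05194303, -0.06622132,
       -0.0714435 ]), 'joint_efforts': array([-1.90700346e-03, -5.69404185e+01, -5.00557995e+01, -2.19391650e-04,
        1.44415747e-02,  7.24149572e-05]), 'tool_pos': array([5.99441231e+02, 7.24672544e-02, 2.30237938e+02]), 'tcp_rot': array([-1.79893249e+02, -9.96429860e-03,  8.99979734e+01]), 'ft_force': array([-0.10196368,  0.00680356, -0.47434103]), 'wrist_torque': array([-0.04913597,  0.04898376,  0.00080914]), 'finger_gap': 85.36086204013809}
scene {'vertical_fov': 47.596349523243134, 'cx': 288.04896645908264, 'cy': 204.26531126105294, 'rvec': array([ 1.87046214,  1.35744335, -0.70596455]), 'tvec': array([-111.38094657, -273.39418301, 1689.4061394 ])}
side {'vertical_fov': 47.48152333734174, 'cx': 284.8541104911367, 'cy': 209.94775085315268, 'rvec': array([ 2.16707399, -0.4571943 ,  0.24711421]), 'tvec': array([-520.07879211,  143.80958507, 1350.66961137])}
wrist {'vertical_fov': 65.70646984690485, 'cx': 280.4082756544109, 'cy': 205.47827272299725, 'rvec': array([-2.83518196e+00, -9.64214171e-04,  2.72081682e-03]), 'tvec': array([-598.94651246,  -39.8465521 ,  380.59827415])}
```

View pics/scene0.png

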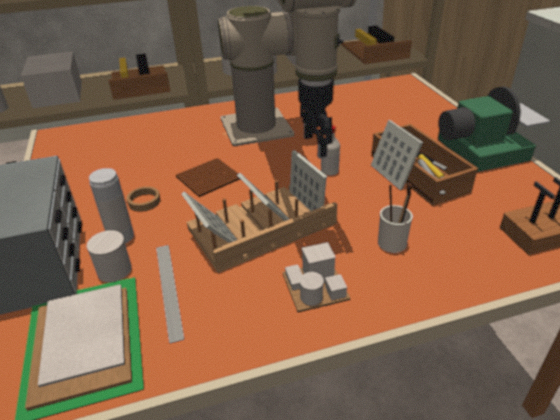

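View pics/side0.png

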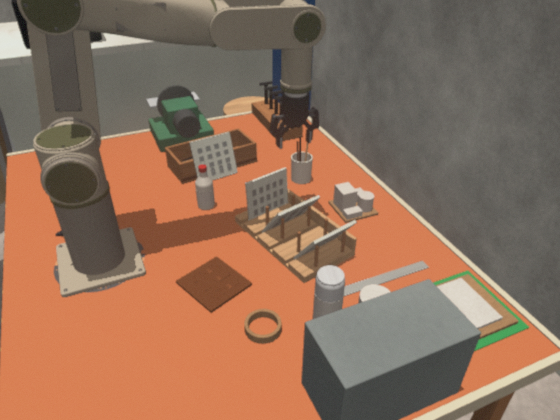

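View pics/wrist0.png

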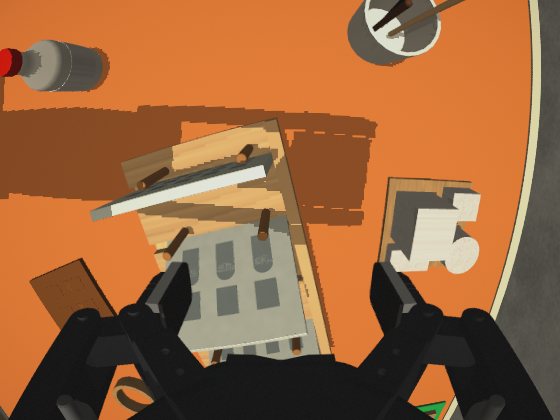

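```bash
cat > h.py <<'E'
import numpy as np, cv2
from scipy.spatial.transform import Rotation as R
def crop(src,dst,x0,y0,x1,y1,k):
    im=cv2.imread(src)[y0:y1,x0:x1]; im=cv2.resize(im,None,fx=k,fy=k,interpolation=cv2.INTER_CUBIC)
    for x in range((x0//20+1)*20,x1,20): cv2.putText(im,str(x),(int((x-x0)*k),8),0,.3,(0,0,255)); cv2.line(im,(int((x-x0)*k),10),(int((x-x0)*k),16),(0,0,255))
    for y in range((y0//20+1)*20,y1,20): cv2.putText(im,str(y),(0,int((y-y0)*k)),0,.3,(0,0,255)); cv2.line(im,(20,int((y-y0)*k)),(26,int((y-y0)*k)),(0,0,255))
    cv2.imwrite(dst,im)
def proj(s,P,fish=False):
    P=np.atleast_2d(P); Rm=R.from_rotvec(s["rvec"]).as_matrix(); c=P@Rm.T+s["tvec"]
    f=210/np.tan(np.radians(s["vertical_fov"]/2))
    if fish:
        rr=np.hypot(c[:,0],c[:,1]); th=np.arctan2(rr,c[:,2]); k=np.where(rr>1e-9,f*th/np.maximum(rr,1e-9),0)
        return np.c_[s["cx"]+c[:,0]*k,s["cy"]+c[:,1]*k]
    return np.c_[s["cx"]+f*c[:,0]/c[:,2],s["cy"]+f*c[:,1]/c[:,2]]
def ray(s,uv,fish=False):
    f=210/np.tan(np.radians(s["vertical_fov"]/2)); d=(np.array(uv,float)-[s["cx"],s["cy"]])/f
    if fish:
        th=np.hypot(*d); v=np.r_[d/th*np.sin(th),np.cos(th)]
    else: v=np.r_[d,1]
    Rm=R.from_rotvec(s["rvec"]).as_matrix(); return -Rm.T@s["tvec"],Rm.T@v
def atz(s,uv,z,fish=False):
    o,v=ray(s,uv,fish); return o+v*(z-o[2])/v[2]
E
python3 - <<'E'
from h import *
import pickle
from bench import r
d={n:r.snapshot(n) for n in ["scene","side","wrist"]}
pickle.dump(d,open("s0.pkl","wb"))
crop("pics/scene0.png","pics/c1.png",170,140,350,270,4.4)
crop("pics/side0.png","pics/c2.png",225,155,375,285,4.5)
crop("pics/wrist0.png","pics/c3.png",60,100,360,370,2.2)
E
```

```text
(no output)
```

View pics/c1.png

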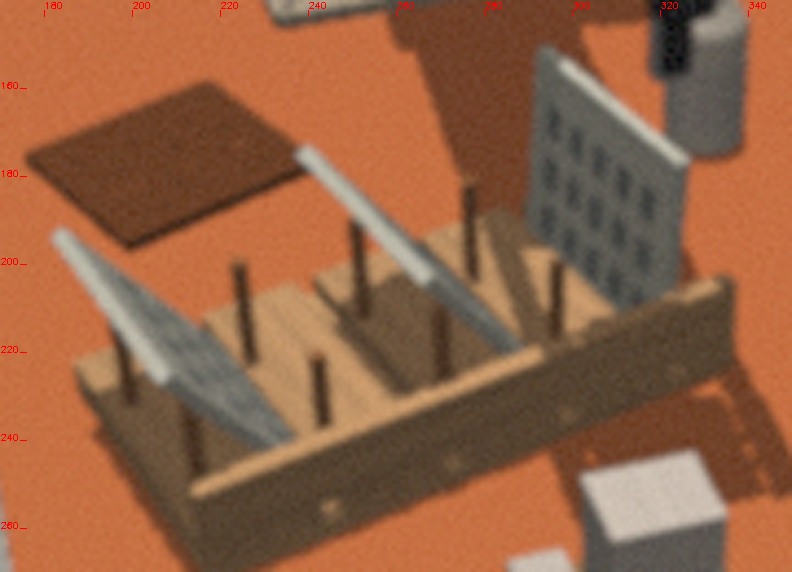

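View pics/c2.png

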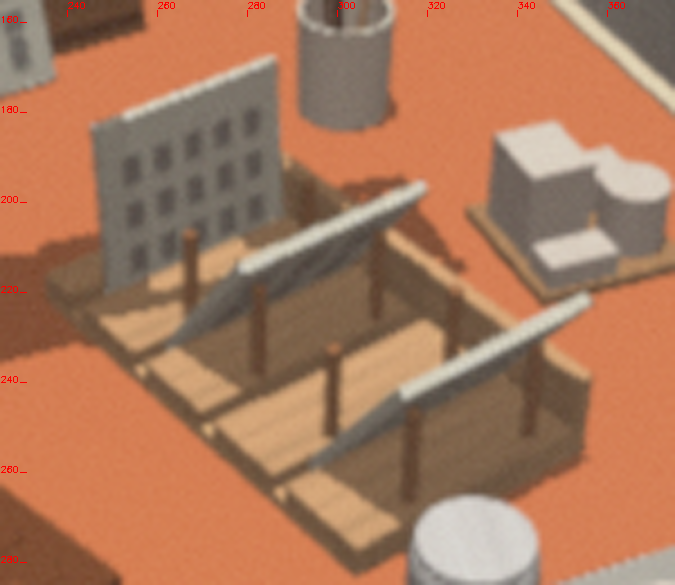

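View pics/c3.png

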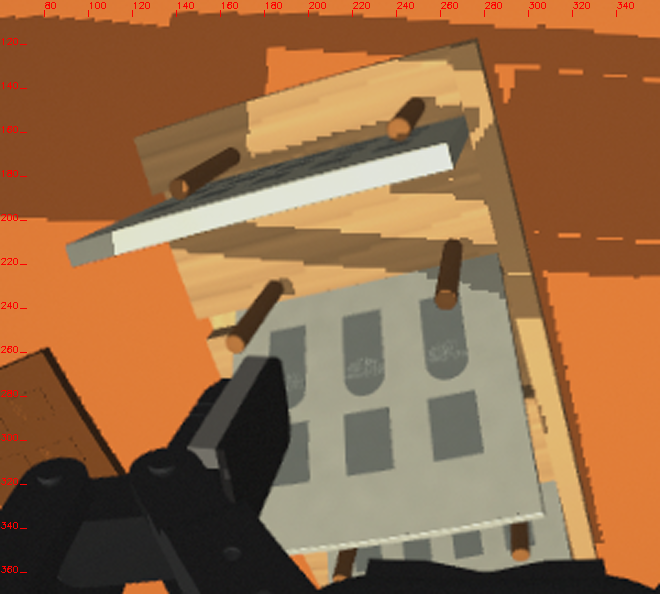

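```bash
cat > fit.py <<'E'
from h import *
import pickle
from scipy.optimize import least_squares
d=pickle.load(open("s0.pkl","rb"))
obs=[]
def w(px,py):return (60+px/2.2,100+py/2.2)
def sc(px,py):return (170+px/4.4,140+py/4.4)
def si(px,py):return (225+px/4.5,155+py/4.5)
rows={1:-155,2:-80,3:-5,4:70,5:145}
for (k,fr,p) in [(5,0,(178,186)),(5,1,(400,128)),(4,0,(235,343)),(4,1,(446,298))]: obs.append(("wrist",[63 if fr else -37,rows[k],94],w(*p)))
for (k,fr,p) in [(1,1,(190,410)),(2,0,(239,262)),(2,1,(318,355)),(3,0,(357,222)),(3,1,(441,308)),(4,0,(469,185)),(4,1,(557,262))]: obs.append(("scene",[63 if fr else -37,rows[k],94],sc(*p)))
for (k,fr,p) in [(4,0,(190,232)),(3,0,(258,287)),(2,0,(332,348)),(1,0,(411,410))]: obs.append(("side",[63 if fr else -37,rows[k],94],si(*p)))
def tow(p,P):
    P=np.atleast_2d(P); c,s=np.cos(p[2]),np.sin(p[2]); return np.c_[p[0]+c*P[:,0]-s*P[:,1],p[1]+s*P[:,0]+c*P[:,1],P[:,2]]
def res(p):
    return np.concatenate([(proj(d[n],tow(p,P),n=="wrist")[0]-uv)*(1 if n!="wrist" else .5) for n,P,uv in obs])
o=least_squares(res,[600,0,0.2],loss="soft_l1")
print(o.x,np.degrees(o.x[2])); print([(n,np.round(proj(d[n],tow(o.x,P),n=="wrist")[0]-uv,1)) for n,P,uv in obs])
np.save("rack.npy",o.x)
for z in (0,24):print(tow(o.x,[[-90,-170,z],[100,-170,z],[100,170,z],[-90,170,z]]).round(1))
# overlay
def draw(im,s,n,P):
    q=proj(s,P,n=="wrist").round(1); cv2.polylines(im,[np.int32(q*4)],False,(255,0,0),1,shift=2)
for n in d:
    im=d[n]["image"].copy()
    for y in (-170,170): draw(im,d[n],n,tow(o.x,[[-90,y,0],[-90,y,24],[88,y,24],[88,y,64],[100,y,64],[100,y,0],[-90,y,0]]))
    for x,z in ((100,64),(88,64),(-90,24),(88,24)): draw(im,d[n],n,tow(o.x,[[x,-170+i*34,z] for i in range(11)]))
    for y in (-94.5,-19.5,55.5,130.5): draw(im,d[n],n,tow(o.x,[[x,y,24] for x in range(-90,89,10)]))
    cv2.imwrite(f"pics/o_{n}.png",im)
crop("pics/o_scene.png","pics/oc1.png",170,140,350,270,4.4)
crop("pics/o_side.png","pics/oc2.png",225,155,375,285,4.5)
E
python3 fit.py
```

```text
[ 5.37242952e+02 -1.23703054e+02  2.30968231e-01] 13.23350486628158
[('wrist', array([0.3, 0. ])), ('wrist', array([-0.4, -0.2])), ('wrist', array([-0.5, -0.6])), ('wrist', array([-0.5,  0.1])), ('scene', array([-0.5, -1.9])), ('scene', array([ 0.1, -0.5])), ('scene', array([-0.1, -0.4])), ('scene', array([ 0.1, -0.7])), ('scene', array([-0.1, -0.1])), ('scene', array([ 0.2, -1.2])), ('scene', array([0.1, 0.5])), ('side', array([ 0.7, -0.2])), ('side', array([ 0.9, -0. ])), ('side', array([ 0.9, -0.3])), ('side', array([1.1, 0.1]))]
[[ 488.5 -309.8    0. ]
 [ 673.5 -266.3    0. ]
 [ 595.7   64.7    0. ]
 [ 410.7   21.2    0. ]]
[[ 488.5 -309.8   24. ]
 [ 673.5 -266.3   24. ]
 [ 595.7   64.7   24. ]
 [ 410.7   21.2   24. ]]
```

```bash
python3 - <<'E'
import cv2,numpy as np
a=cv2.imread("pics/oc1.png");b=cv2.imread("pics/oc2.png");c=cv2.imread("pics/o_wrist.png")
cv2.imwrite("pics/m.png",cv2.resize(np.hstack([a[:572],b[:572]]),None,fx=.54,fy=.54))
E
```

```text
(no output)
```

View pics/oc1.png

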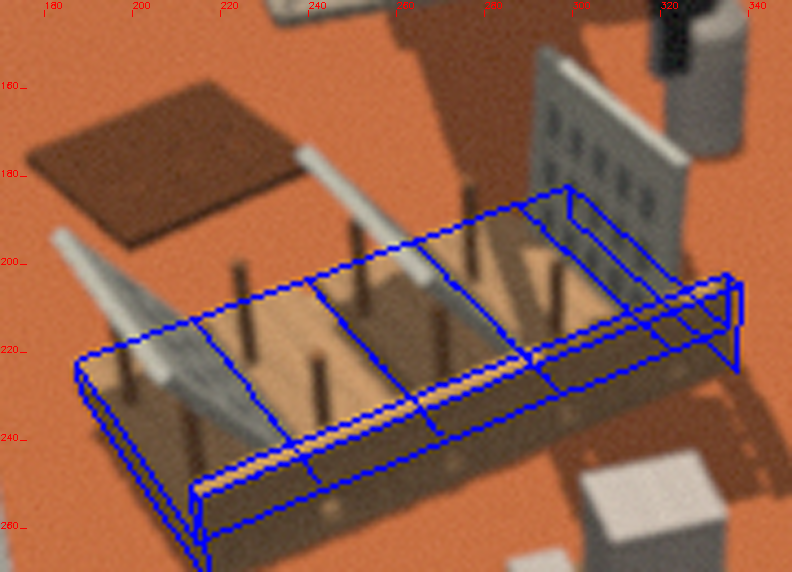

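View pics/oc2.png

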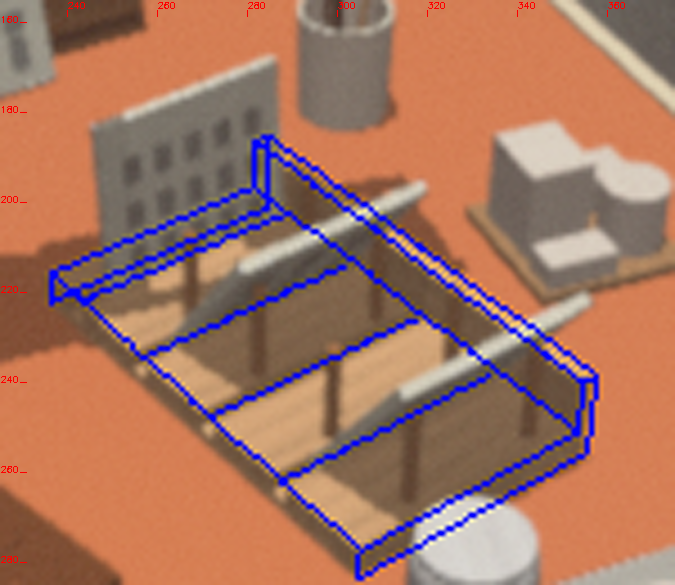

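View pics/o_wrist.png

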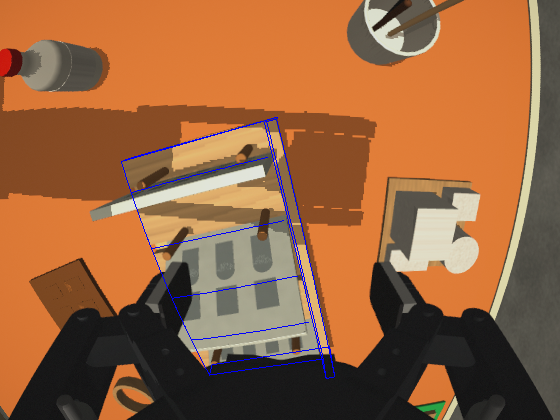

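```bash
python3 - <<'E'
from h import *
crop("pics/scene0.png","pics/c4.png",310,110,480,220,4.6)
crop("pics/side0.png","pics/c5.png",155,120,275,215,6)
E
```

```text
(no output)
```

View pics/c4.png

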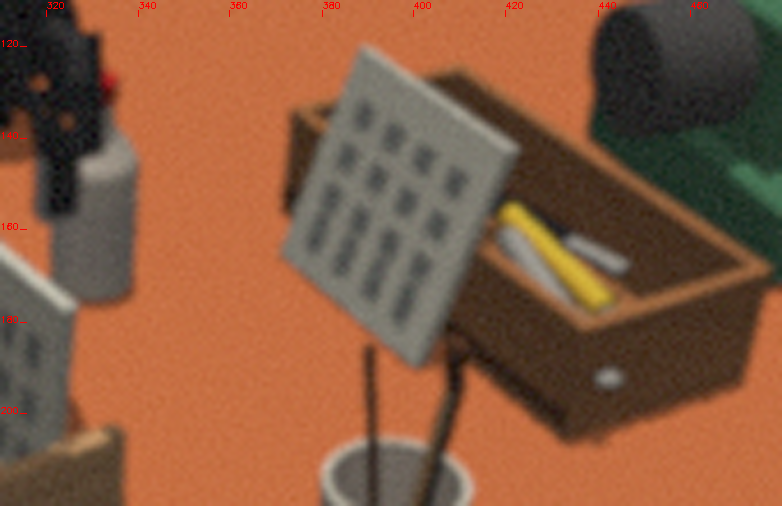

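View pics/c5.png

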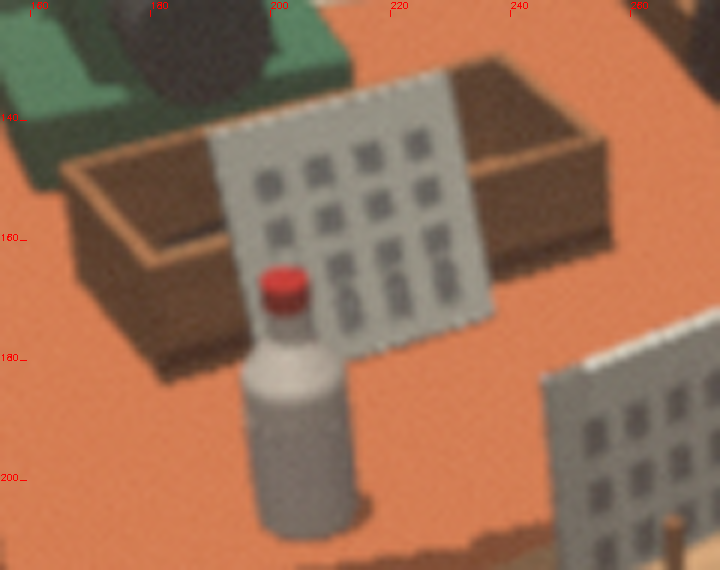

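```bash
cat > fit2.py <<'E'
from h import *
import pickle
from scipy.optimize import least_squares
d=pickle.load(open("s0.pkl","rb")); rk=np.load("rack.npy")
sc=lambda px,py:(310+px/4.6,110+py/4.6)
si=lambda px,py:(155+px/6,120+py/6)
def pan(p,P): # p: x,y,yaw,tilt(+ = top to left), z0 ; tilts about lower left long edge
    M=R.from_euler("ZX",[p[2],-p[3]] if 0 else [p[2],p[3]]).as_matrix()
    return np.atleast_2d(P)@M.T+[p[0],p[1],p[4]]
f=-4.5 # right face
obs=[("scene",[-75,f,150],sc(366,48)),("scene",[75,f,150],sc(514,152)),("scene",[-75,f,0],sc(283,257)),("scene",[75,f,0],sc(418,366)),
("side",[-75,f,150],si(210,134)),("side",[75,f,150],si(445,74)),("side",[75,f,0],si(493,317))]
def res(p):
    # lowest left edge on bench: 
    q=np.r_[p,0]; z=pan(q,[[0,-4.5,0],[0,4.5,0]])[:,2].min(); q[4]=-z
    return np.concatenate([proj(d[n],pan(q,P))[0]-uv for n,P,uv in obs])
o=least_squares(res,[600,250,0.2,0.31]); q=np.r_[o.x,0]; q[4]=-pan(q,[[0,-4.5,0],[0,4.5,0]])[:,2].min()
print(q.round(2),np.degrees(q[2:4]),res(o.x).round(1)); np.save("pc.npy",q)
print("top corners",pan(q,[[-75,0,150],[75,0,150],[-75,0,0],[75,0,0]]).round(0))
# triangulate fallen panel corners
def tri(u1,u2):
    o1,v1=ray(d["scene"],u1);o2,v2=ray(d["side"],u2)
    A=np.c_[v1,-v2]; t=np.linalg.lstsq(A,o2-o1,rcond=None)[0]; a=o1+v1*t[0];b=o2+v2*t[1]
    return (a+b)/2,np.linalg.norm(a-b)
S=lambda px,py:(170+px/4.4,140+py/4.4)
T=lambda px,py:(225+px/4.5,155+py/4.5)
c,s=np.cos(rk[2]),np.sin(rk[2])
def torack(P): e=P[:2]-rk[:2]; return np.r_[c*e[0]+s*e[1],-s*e[0]+c*e[1],P[2]]
for nm,a,b in [("b near",(303,153),(243,268)),("b far",(428,278),(425,187)),("a near",(62,236),(405,393)),("a far",(165,380),(588,300)),
  ("s near top",(545,50),(95,126)),("s far top",(688,160),(275,60))]:
    P,e=tri(S(*a),T(*b)); print(nm,P.round(1),"rack",torack(P).round(1),round(e,1))
for n,uv,z in [("side",(205.5,209),0),("scene",(331,174),0),("scene",(116,243),0),("side",(330,280),190),("scene",(105,178),190),("scene",(108,243),90),("scene",(144,199),24),("scene",(395,222),90),("side",(301,158),90)]:
    P=atz(d[n],uv,z); print(n,uv,P.round(0),"rack",torack(P).round(0))
E
python3 fit2.py
```

```text
[ 4.400e+02  2.851e+02  1.400e-01 -3.400e-01  1.510e+00] [  8.20504243 -19.61050467] [-0.1 -0.7  0.2 -1.  -0.4 -1.  -0.4  0.1  0.1 -0.3  0.5 -0.8  1.  -0.7]
top corners [[359. 324. 143.]
 [507. 346. 143.]
 [366. 274.   2.]
 [514. 296.   2.]]
b near [ 479.2 -160.5  131.2] rack [-65.  -22.6 131.2] 1.5
b far [ 621.8 -125.9  132. ] rack [ 81.8 -21.5 132. ] 1.3
a near [ 516.6 -304.2  130.8] rack [ -61.4 -171.   130.8] 0.1
a far [ 657.8 -271.2  130.6] rack [  83.5 -171.2  130.6] 1.1
s near top [442.7  -1.7 148.5] rack [-64.1 140.4 148.5] 2.6
s far top [586.5  33.2 148.3] rack [ 83.8 141.5 148.3] 3.4
side (205.5, 209) [342. 123.  -0.] rack [-134.  285.   -0.]
scene (331, 174) [369. 137.   0.] rack [-104.  292.    0.]
scene (116, 243) [ 485. -492.    0.] rack [-135. -346.    0.]
side (330, 280) [ 454. -491.  190.] rack [-165. -339.  190.]
scene (105, 178) [ 480. -472.  190.] rack [-136. -326.  190.]
scene (108, 243) [ 593. -491.   90.] rack [ -30. -370.   90.]
scene (144, 199) [ 349. -409.   24.] rack [-249. -234.   24.]
scene (395, 222) [734. 149.  90.] rack [254. 220.  90.]
side (301, 158) [702. 160.  90.] rack [225. 238.  90.]
```

```bash
cat > st.py <<'E'
from h import *
import sys
rk=np.load("rack.npy")
def torack(P):
    c,s=np.cos(rk[2]),np.sin(rk[2]); e=P[:2]-rk[:2]; return np.r_[c*e[0]+s*e[1],-s*e[0]+c*e[1],P[2]]
def fromrack(P):
    c,s=np.cos(rk[2]),np.sin(rk[2]); return np.r_[rk[0]+c*P[0]-s*P[1],rk[1]+s*P[0]+c*P[1],P[2]]
def show(target=None,yaw=None,roll=180,pitch=0):
    from bench import r
    s=r.sense(); T=R.from_euler("xyz",s["tcp_rot"],degrees=True)
    print("t",round(s["time"],2),"rack",torack(s["tool_pos"]).round(1),"rpy",s["tcp_rot"].round(2),"F",s["ft_force"].round(1),"gap",round(s["finger_gap"],1),"J",s["joint_pos"].round(0))
    if target is not None:
        print("shift tool mm",(T.inv().apply(np.array(target)-s["tool_pos"])).round(1))
    if yaw is not None:
        G=R.from_euler("xyz",[roll,pitch,yaw],degrees=True); print("turn",(T.inv()*G).as_rotvec().round(4))
E
python3 - <<'E'
from st import *
show(fromrack([13,-52,230]),90+13.23)
E
```

```text
t 0.3 rack [ 89.2 106.1 230.9] rpy [-1.7996e+02 -1.0000e-02  9.0000e+01] F [ 0.1 -1.1 -0.4] gap 85.2 J [-5.  7. 85.  0. 87. -5.]
shift tool mm [-171.4  -38.     0.9]
turn [-6.000e-04 -2.000e-04 -2.309e-01]
```

>>> carry_out:
  increments:
    - [[0,0,0],[0,0,-0.116],0.5]
    - [[0,0,0],[0,0,-0.115],0.5]
    - [[0,0,0],[0,0,0],0.5]
  newtons: 30

```text
time: 0.6
tool_pos: [599.6, 0.0, 230.6]
tcp_rot: [-179.9, -0.0, 103.6]
ft_force: [-0.2, -0.5, 0.1]
finger_gap: 43.8
```

```bash
python3 - <<'E'
from st import *
show(fromrack([13,-52,230]),90+13.23)
E
```

```text
t 0.6 rack [ 89.1 106.2 230.6] rpy [-1.7993e+02 -2.0000e-02  1.0364e+02] F [-0.2 -0.5  0.1] gap 43.8 J [ -5.   8.  85.  -0.  87. -19.]
shift tool mm [-157.6  -77.2    0.6]
turn [-0.0012 -0.0004  0.0072]
```

>>> carry_out:
  increments:
    - [[-0.0395,-0.0193,0],[0,0,0.007],0.5]
    - [[-0.0395,-0.0193,0],[0,0,0],0.5]
    - [[-0.0395,-0.0193,0],[0,0,0],0.5]
    - [[-0.0395,-0.0193,0],[0,0,0],0.5]
    - [[0,0,0],[0,0,0],0.5]

```text
time: 1.1
tool_pos: [559.2, -175.0, 230.2]
tcp_rot: [-180.0, -0.0, 102.5]
ft_force: [1.1, -0.5, 0.2]
finger_gap: 43.1
```

```bash
python3 - <<'E'
from st import *
show(fromrack([13,-52,100]),90+13.23)
from bench import r
cv2.imwrite("pics/w1.png",r.snapshot("wrist")["image"])
E
```

```text
t 1.1 rack [  9.7 -55.  230.2] rpy [-1.7995e+02 -1.0000e-02  1.0250e+02] F [ 1.1 -0.5  0.2] gap 43.1 J [-22.   5.  88.  -0.  87. -35.]
shift tool mm [  3.    3.4 130.2]
turn [-0.0008 -0.0002 -0.0127]
```

View pics/w1.png

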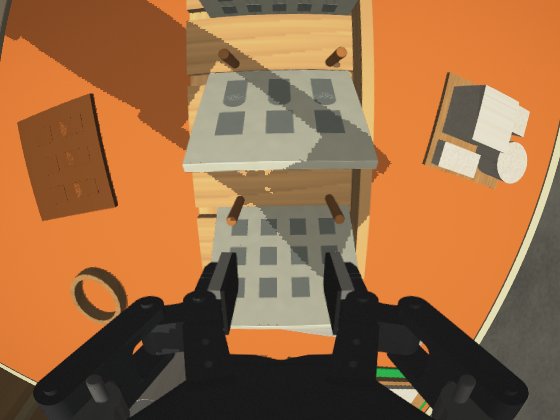

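>>> carry_out:
  increments:
    - [[0,0.003,0.035],[0,0,-0.0127],0.5]
    - [[0,0,0.035],[0,0,0],0.5]
    - [[0,0,0.035],[0,0,0],0.5]
    - [[0,0,0.025],[0,0,0],0.5]
    - [[0,0,0],[0,0,0],0.5]

```text
time: 1.65
tool_pos: [565.9, -168.6, 98.7]
tcp_rot: [179.7, -0.0, 102.6]
ft_force: [-2.0, 0.3, -0.1]
finger_gap: 42.8
```

```bash
python3 - <<'E'
from st import *
show(fromrack([13,-52,100]),90+13.23)
from bench import r
cv2.imwrite("pics/w2.png",r.snapshot("wrist")["image"])
cv2.imwrite("pics/sc2.png",r.snapshot("scene")["image"])
crop("pics/sc2.png","pics/sc2c.png",170,100,350,270,4.2)
E
```

```text
t 1.65 rack [ 17.6 -50.2  98.7] rpy [ 1.7968e+02 -2.0000e-02  1.0264e+02] F [-2.   0.3 -0.1] gap 42.8 J [-22.  11.  95.   0.  73. -34.]
shift tool mm [-1.8 -4.6 -1.3]
turn [ 0.0056 -0.0004 -0.0102]
```

View pics/w2.png

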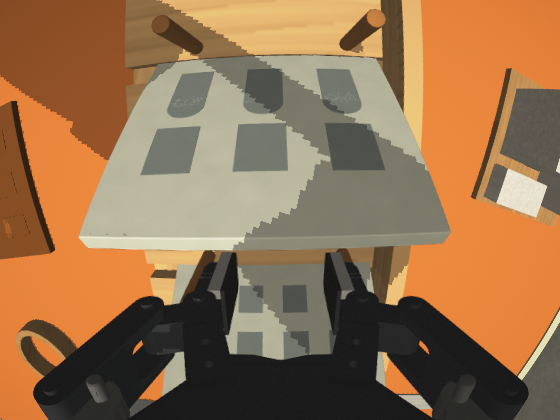

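View pics/sc2c.png

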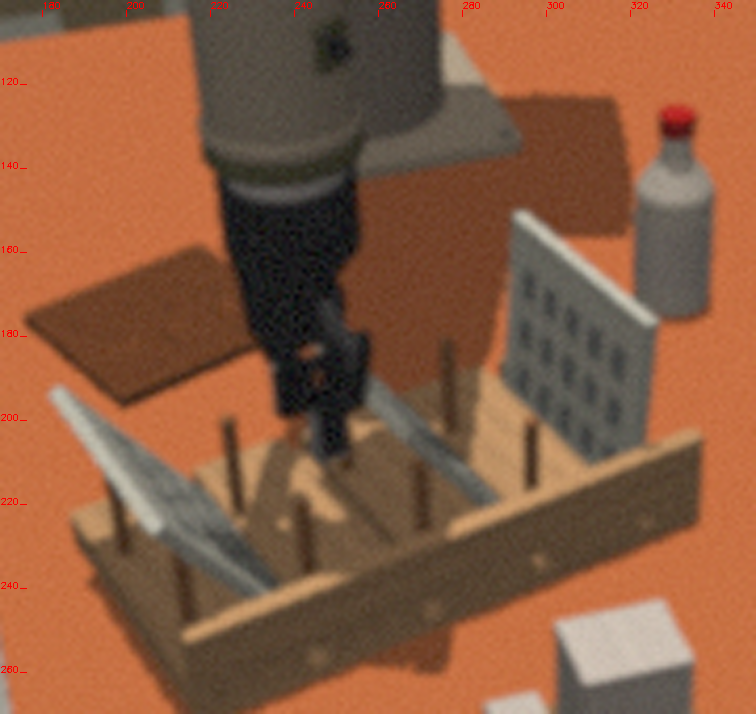

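>>> carry_out:
  increments:
    - [[0.012,-0.002,0],[0,0,-0.01],0.5]
    - [[0.012,0,0],[0,0,0],0.5]
    - [[0.012,0,0],[0,0,0],0.5]
    - [[0.012,0,0],[0,0,0],0.5]
    - [[0.012,0,0],[0,0,0],0.5]
    - [[0.01,0,0],[0,0,0],0.5]

```text
time: 2.35
tool_pos: [553.9, -97.3, 111.3]
tcp_rot: [178.8, 0.5, 103.2]
ft_force: [-0.8, -0.4, -0.8]
finger_gap: 42.4
```

```bash
python3 - <<'E'
from st import *
show(fromrack([13,44,100]),90+13.23)
from bench import r
cv2.imwrite("pics/w3.png",r.snapshot("wrist")["image"])
E
```

```text
t 2.35 rack [ 22.3  21.9 111.3] rpy [178.77   0.55 103.24] F [-0.8 -0.4 -0.8] gap 42.4 J [-15.   6. 100.   0.  73. -29.]
shift tool mm [22.2 -9.5 10.8]
turn [0.0215 0.0096 0.0002]
```

View pics/w3.png

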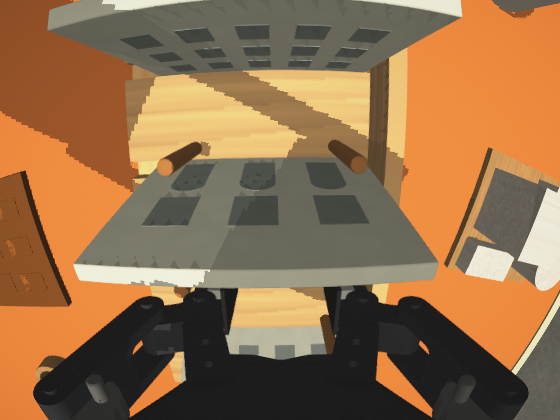

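>>> carry_out:
  increments:
    - [[0.006,-0.003,0.006],[0.021,0.0096,0],0.5]
    - [[0.006,-0.002,0.004],[0,0,0],0.5]
    - [[0.006,-0.002,0.002],[0,0,0],0.5]

```text
time: 2.7
tool_pos: [547.0, -80.2, 104.4]
tcp_rot: [179.6, 0.2, 103.3]
ft_force: [0.3, -0.5, -0.8]
finger_gap: 42.7
```

```bash
python3 - <<'E'
from st import *
show(fromrack([13,44,100]),90+13.23)
from bench import r
cv2.imwrite("pics/w4.png",r.snapshot("wrist")["image"])
cv2.imwrite("pics/sc4.png",r.snapshot("scene")["image"])
crop("pics/sc4.png","pics/sc4c.png",170,100,350,270,4.2)
E
```

```text
t 2.7 rack [ 19.5  40.1 104.4] rpy [179.56   0.23 103.33] F [ 0.3 -0.5 -0.8] gap 42.7 J [-14.   5. 101.  -0.  73. -27.]
shift tool mm [ 3.9 -6.5  4.3]
turn [0.0077 0.0041 0.0017]
```

View pics/w4.png

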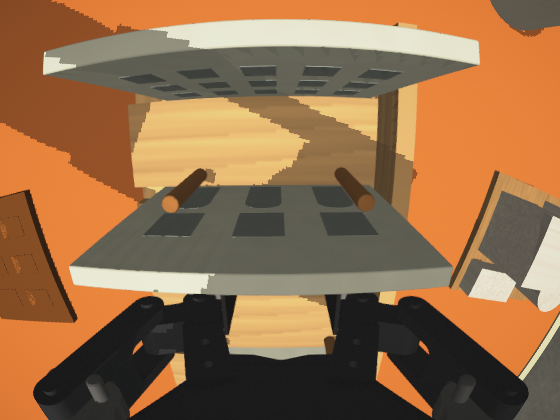

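View pics/sc4c.png

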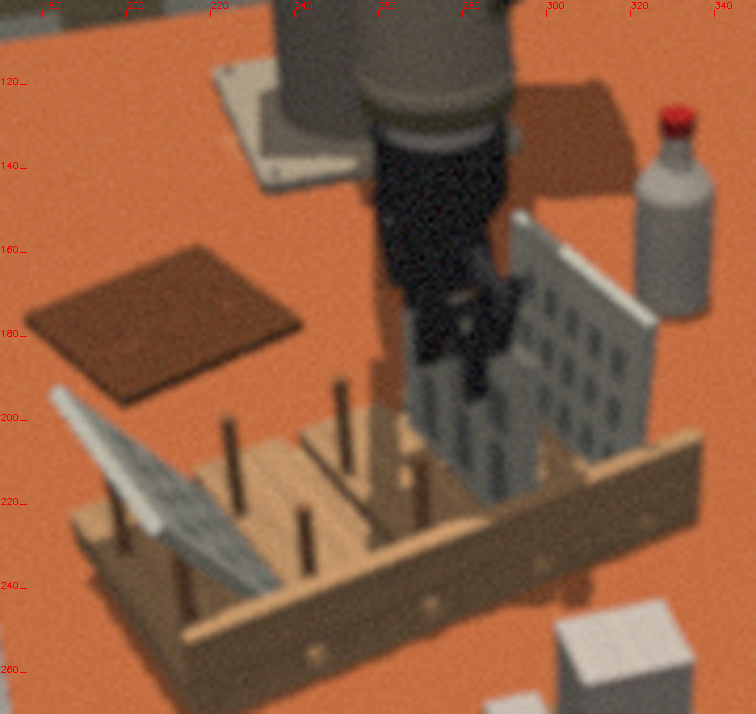

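>>> carry_out:
  increments:
    - [[0.004,-0.003,0.003],[0.007,0.004,0.002],0.5]
    - [[0.004,-0.002,0.002],[0,0,0],0.5]

```text
time: 3.0
tool_pos: [540.2, -75.2, 98.5]
tcp_rot: [-180.0, 0.2, 103.2]
ft_force: [6.8, -16.2, 10.0]
finger_gap: 42.8
```

```bash
python3 - <<'E'
from st import *
show(fromrack([13,50,100]),90+13.23)
E
```

```text
t 3.0 rack [14.  46.5 98.5] rpy [-1.7997e+02  1.5000e-01  1.0320e+02] F [  6.8 -16.2  10. ] gap 42.8 J [-13.   5. 102.  -0.  73. -26.]
shift tool mm [ 3.5 -1.  -1.5]
turn [-0.0006  0.0026 -0.0005]
```

>>> carry_out:
  increments:
    - [[-0.005,0,0],[0,0,0],0.5]
    - [[-0.01,0,0],[0,0,0],0.5]
    - [[-0.015,0,-0.003],[0,0,0],0.5]
    - [[0,0,0],[0,0,0],0.5]

```text
time: 3.4
tool_pos: [546.0, -106.6, 99.9]
tcp_rot: [-179.8, 0.1, 103.2]
ft_force: [-0.3, 0.3, -1.4]
finger_gap: 42.8
```

```bash
python3 - <<'E'
from st import *
show(fromrack([13,50,100]),90+13.23)
from bench import r
for n in ("wrist","scene","side"): cv2.imwrite(f"pics/{n}5.png",r.snapshot(n)["image"])
crop("pics/scene5.png","pics/a.png",250,140,340,240,5)
crop("pics/side5.png","pics/b.png",225,155,345,285,4.5)
E
```

```text
t 3.4 rack [12.4 14.6 99.9] rpy [-1.7976e+02  6.0000e-02  1.0318e+02] F [-0.3  0.3 -1.4] gap 42.8 J [-16.   7. 100.  -0.  73. -29.]
shift tool mm [35.4  0.6 -0.1]
turn [-0.0042  0.001  -0.0008]
```

View pics/wrist5.png

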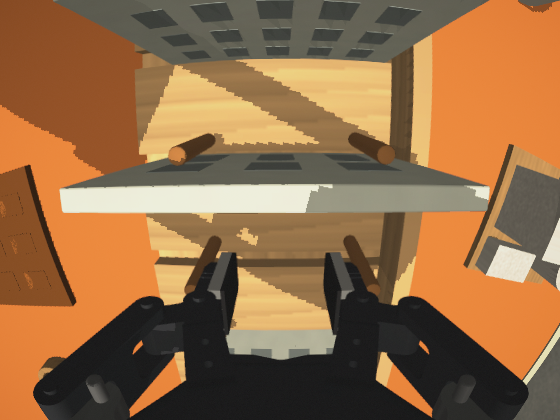

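View pics/a.png

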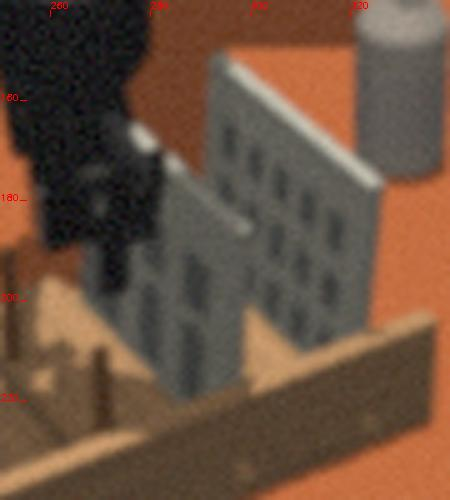

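View pics/b.png

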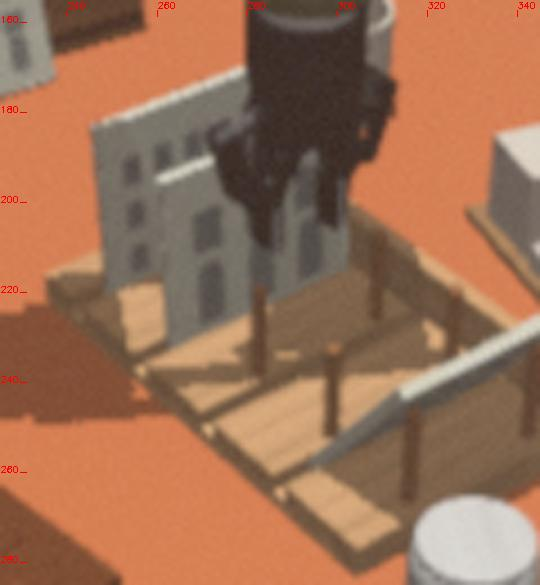

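>>> carry_out:
  increments:
    - [[-0.01,0,-0.04],[0,0,0],0.5]
    - [[-0.02,0,-0.045],[0,0,0],0.5]
    - [[-0.04,0,-0.01],[0,0,0],0.5]
    - [[-0.04,0,0],[0,0,0],0.5]
    - [[-0.04,0,0],[0,0,0],0.5]
    - [[-0.04,0,0],[0,0,0],0.5]
    - [[-0.03,0,0],[0,0,0],0.5]
    - [[0,0,0],[0,0,0],0.5]

```text
time: 4.35
tool_pos: [596.9, -322.0, 195.0]
tcp_rot: [-179.5, -0.2, 103.6]
ft_force: [-0.6, 1.3, -0.8]
finger_gap: 42.6
```

```bash
python3 - <<'E'
from st import *
show(fromrack([13,-203,100]),90+13.23)
from bench import r
for n in ("wrist","scene","side"): cv2.imwrite(f"pics/{n}6.png",r.snapshot(n)["image"])
E
```

```text
t 4.35 rack [  12.7 -206.7  195. ] rpy [-179.53   -0.2   103.57] F [-0.6  1.3 -0.8] gap 42.6 J [-33.  21.  73.  -0.  86. -46.]
shift tool mm [ 3.3  1.1 95. ]
turn [-0.0081 -0.0034  0.0059]
```

View pics/wrist6.png

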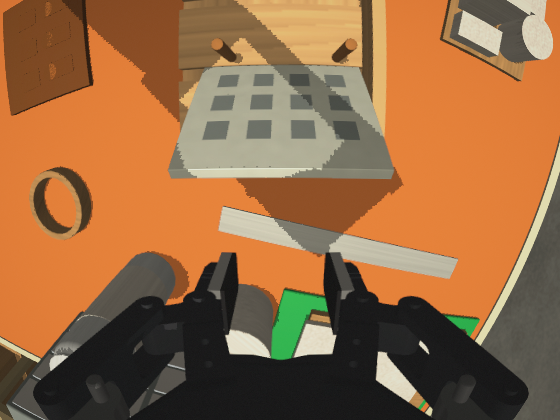

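View pics/scene6.png

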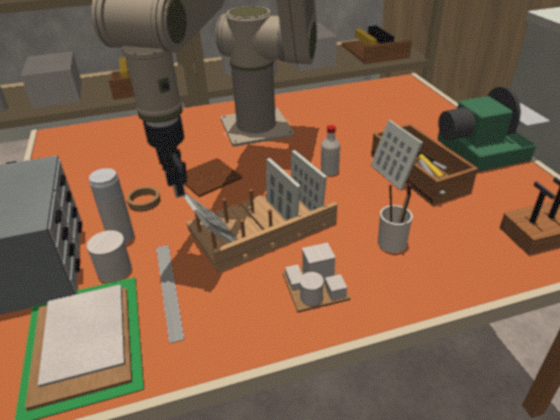

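>>> carry_out:
  increments:
    - [[0.002,0,0.033],[-0.008,-0.003,0.006],0.5]
    - [[0,0,0.033],[0,0,0],0.5]
    - [[0,0,0.028],[0,0,0],0.5]
    - [[0,0,0],[0,0,0],0.5]

```text
time: 4.9
tool_pos: [597.9, -309.8, 101.4]
tcp_rot: [179.8, -0.0, 103.7]
ft_force: [0.1, 0.4, -0.9]
finger_gap: 42.9
```

```bash
python3 - <<'E'
from st import *
show(fromrack([13,-203,100]),90+13.23)
E
```

```text
t 4.9 rack [  16.4 -195.   101.4] rpy [ 1.7979e+02 -5.0000e-02  1.0371e+02] F [ 0.1  0.4 -0.9] gap 42.9 J [-32.  24.  80.   0.  76. -46.]
shift tool mm [-8.  -3.5  1.3]
turn [ 0.0036 -0.0009  0.0083]
```

>>> carry_out:
  increments:
    - [[0.012,-0.003,0.002],[0.004,0,0.008],0.5]
    - [[0.012,-0.001,0.002],[0,0,0],0.5]
    - [[0.012,-0.001,0.002],[0,0,0],0.5]
    - [[0.012,-0.001,0.002],[0,0,0],0.5]
    - [[0.012,-0.001,0.002],[0,0,0],0.5]

```text
time: 5.4
tool_pos: [583.0, -254.2, 106.3]
tcp_rot: [179.3, 1.0, 103.4]
ft_force: [-4.8, -4.1, 14.9]
finger_gap: 42.5
```

```bash
python3 - <<'E'
from st import *
show(fromrack([13,-104,100]),90+13.23)
from bench import r
for n in ("wrist",): cv2.imwrite(f"pics/{n}7.png",r.snapshot(n)["image"])
E
```

```text
t 5.4 rack [  14.6 -137.5  106.3] rpy [179.3    0.98 103.42] F [-4.8 -4.1 14.9] gap 42.5 J [-28.  17.  88.  -0.  74. -41.]
shift tool mm [33.6 -1.6  5.7]
turn [0.0122 0.017  0.0035]
```

View pics/wrist7.png

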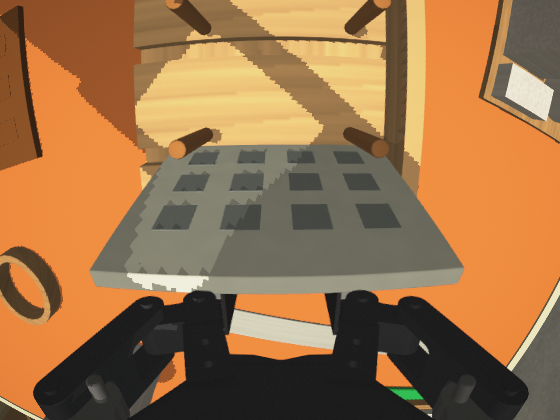

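>>> carry_out:
  increments:
    - [[0.008,0,-0.006],[0.012,0.017,0.003],0.5]
    - [[0.008,0,-0.004],[0,0,0],0.5]
    - [[0.006,0,-0.002],[0,0,0],0.5]

```text
time: 5.75
tool_pos: [580.0, -228.6, 124.8]
tcp_rot: [179.6, 0.2, 103.4]
ft_force: [-0.3, -0.4, -0.5]
finger_gap: 42.7
```

```bash
python3 - <<'E'
from st import *
show(fromrack([13,-104,110]),90+13.23)
from bench import r
for n in ("wrist",): cv2.imwrite(f"pics/{n}8.png",r.snapshot(n)["image"])
E
```

```text
t 5.75 rack [  17.6 -111.9  124.8] rpy [179.57   0.24 103.44] F [-0.3 -0.4 -0.5] gap 42.7 J [-26.  15.  88.   0.  76. -40.]
shift tool mm [ 8.  -4.6 14.8]
turn [0.0075 0.0041 0.0037]
```

View pics/wrist8.png

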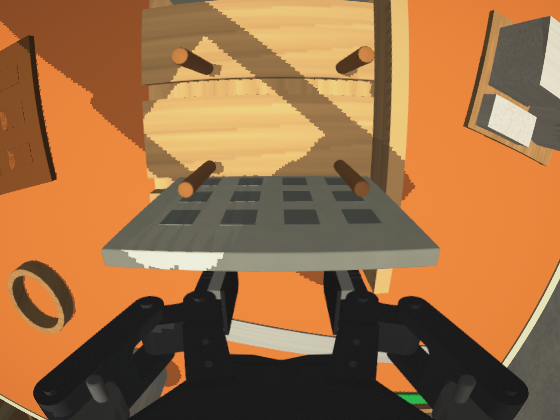

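>>> carry_out:
  increments:
    - [[0.004,-0.003,0.005],[0.007,0.004,0.004],0.5]
    - [[0.004,-0.002,0.004],[0,0,0],0.5]
    - [[0.003,0,0.002],[0,0,0],0.5]

```text
time: 6.1
tool_pos: [574.0, -220.8, 116.1]
tcp_rot: [179.8, 0.5, 103.3]
ft_force: [-0.1, -17.5, 14.1]
finger_gap: 42.7
```

```bash
python3 - <<'E'
from st import *
show(fromrack([13,-104,110]),90+13.23)
E
```

```text
t 6.1 rack [  13.5 -102.9  116.1] rpy [179.77   0.48 103.26] F [ -0.1 -17.5  14.1] gap 42.7 J [-26.  14.  90.  -0.  75. -39.]
shift tool mm [-1.  -0.6  6.2]
turn [0.004  0.0083 0.0006]
```

>>> carry_out:
  increments:
    - [[-0.005,0,0],[0,0.008,0],0.5]
    - [[-0.012,0,-0.003],[0,0,0],0.5]
    - [[-0.015,0,-0.03],[0,0,0],0.5]
    - [[-0.01,0,-0.045],[0,0,0],0.5]
    - [[0,0,-0.03],[0,0,0],0.5]

```text
time: 6.6
tool_pos: [578.1, -262.8, 216.1]
tcp_rot: [-179.4, -0.7, 103.2]
ft_force: [0.3, -0.4, -0.1]
finger_gap: 42.5
```

```bash
python3 - <<'E'
from st import *
show(fromrack([13,-19.5,230]),90+13.23)
from bench import r
for n in ("wrist","scene","side"): cv2.imwrite(f"pics/{n}9.png",r.snapshot(n)["image"])
crop("pics/scene9.png","pics/a.png",190,140,350,270,4.5)
crop("pics/side9.png","pics/b.png",225,155,365,285,4.5)
E
```

```text
t 6.6 rack [   8.  -144.8  216.1] rpy [-179.44   -0.69  103.22] F [ 0.3 -0.4 -0.1] gap 42.5 J [-29.  14.  79.   0.  87. -42.]
shift tool mm [125.4   4.9 -12.4]
turn [-0.0098 -0.012  -0.0002]
```

View pics/wrist9.png

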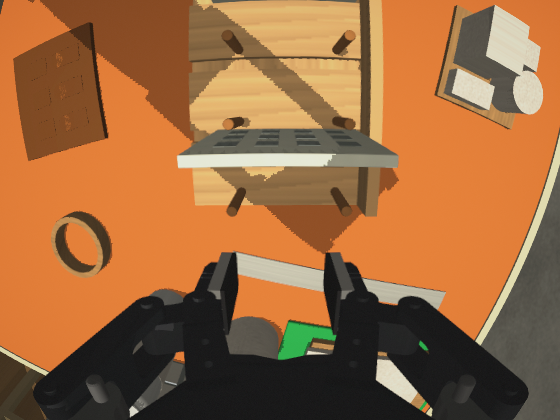

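View pics/a.png

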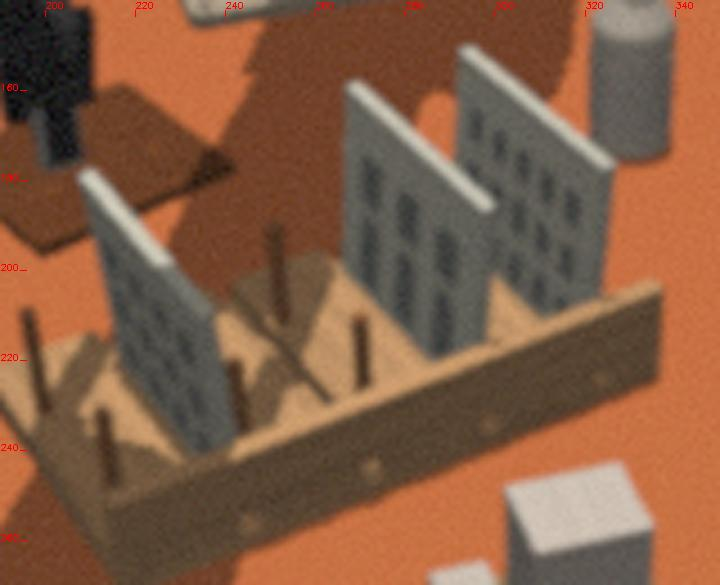

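View pics/b.png

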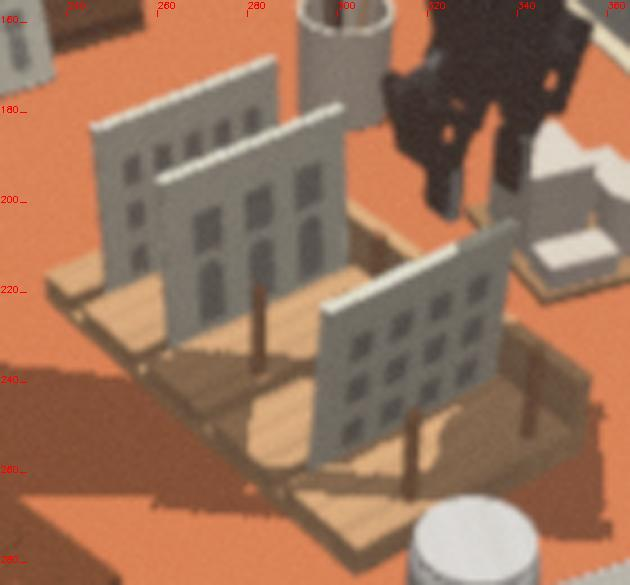

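```bash
cat > tri.py <<'E'
from st import *
import pickle
d=pickle.load(open("s0.pkl","rb"))
def tri(u1,u2):
    o1,v1=ray(d["scene"],u1);o2,v2=ray(d["side"],u2)
    t=np.linalg.lstsq(np.c_[v1,-v2],o2-o1,rcond=None)[0]; a=o1+v1*t[0];b=o2+v2*t[1]
    return (a+b)/2,np.linalg.norm(a-b)
# predicted px of panel corners (top mid-thickness) for slot y and lean (rad, + = left), bottom at z0
def pred(y,lean,z0=10,h=140):
    for x in (-62,88):
        for off,nm in ((-4.5,"R"),(4.5,"L")):
            P=fromrack([x,y+off*np.cos(lean)-(-h*np.sin(lean)),z0+h*np.cos(lean)])
            print(x,nm,[proj(d[n],P)[0].round(1) for n in ("scene","side")])
E
python3 - <<'E'
from tri import *
S=lambda px,py:(190+px/4.5,140+py/4.5)
T=lambda px,py:(225+px/4.5,155+py/4.5)
for nm,a,b in [("a near",(88,172),(322,310)),("a far",(213,310),(517,224)),("b near",(354,85),(158,181)),("b far",(492,207),(342,106)),("s near",(467,48),(94,127)),("s far",(612,165),(276,60)),("a botfar",(205,452),(495,378)),("b bot near",(345,262),(167,347))]:
    P,e=tri(S(*a),T(*b)); print(nm,torack(P).round(1),round(e,1),S(*a),T(*b))
E
```

```text
a near [ -65.8 -100.4  148. ] 1.0 (209.55555555555554, 178.22222222222223) (296.55555555555554, 223.88888888888889)
a far [  86.2 -100.4  148.2] 5.5 (237.33333333333334, 208.88888888888889) (339.8888888888889, 204.77777777777777)
b near [-66.7  65.3 148.1] 1.2 (268.6666666666667, 158.88888888888889) (260.1111111111111, 195.22222222222223)
b far [ 82.8  65.6 148.7] 0.9 (299.3333333333333, 186.0) (301.0, 178.55555555555554)
s near [-65.4 140.4 149.1] 0.8 (293.77777777777777, 150.66666666666666) (245.88888888888889, 183.22222222222223)
s far [ 84.1 140.4 148.3] 2.6 (326.0, 176.66666666666666) (286.3333333333333, 168.33333333333334)
a botfar [  67.8 -108.7   42.1] 11.9 (235.55555555555554, 240.44444444444446) (335.0, 239.0)
b bot near [-70.7  54.1  23.1] 0.4 (266.6666666666667, 198.22222222222223) (262.1111111111111, 232.11111111111111)
```

>>> carry_out:
  increments:
    - [[0.005,0.004,0.035],[-0.01,-0.012,0],0.5]
    - [[0.002,0,0.035],[0,0,0],0.5]
    - [[0,0,0.022],[0,0,0],0.5]
    - [[0,0,0],[0,0,0],0.5]

```text
time: 7.15
tool_pos: [579.1, -254.2, 116.6]
tcp_rot: [-180.0, -0.1, 103.2]
ft_force: [-1.3, 0.2, -0.3]
finger_gap: 42.6
```

```bash
python3 - <<'E'
from st import *
show(fromrack([13,-103,122]),90+13.23)
E
```

```text
t 7.15 rack [  10.9 -136.6  116.6] rpy [-1.7996e+02 -1.1000e-01  1.0319e+02] F [-1.3  0.2 -0.3] gap 42.6 J [-28.  17.  87.   0.  77. -42.]
shift tool mm [33.6  2.1 -5.3]
turn [-0.0007 -0.0019 -0.0006]
```

>>> carry_out:
  increments:
    - [[0.01,0.001,-0.004],[0,0,0],0.5]
    - [[0.008,0,-0.002],[0,0,0],0.5]
    - [[0.006,0,0],[0,0,0],0.5]
    - [[0.005,0,0],[0,0,0],0.5]
    - [[0.004,0,0],[0,0,0],0.5]
    - [[0.001,0,0],[0,0,0],0.5]

```text
time: 7.75
tool_pos: [572.9, -219.2, 126.2]
tcp_rot: [179.9, 0.1, 103.2]
ft_force: [0.7, -6.9, -4.5]
finger_gap: 42.5
```

```bash
python3 - <<'E'
from st import *
show(fromrack([13,-103,122]),90+13.23)
from bench import r
for n in ("wrist","scene","side"): cv2.imwrite(f"pics/{n}10.png",r.snapshot(n)["image"])
crop("pics/scene10.png","pics/a.png",190,140,350,270,4.5)
E
```

```text
t 7.75 rack [  12.8 -101.1  126.2] rpy [1.7992e+02 7.0000e-02 1.0321e+02] F [ 0.7 -6.9 -4.5] gap 42.5 J [-26.  13.  90.  -0.  77. -39.]
shift tool mm [-1.8  0.2  4.2]
turn [ 0.0014  0.0012 -0.0003]
```

View pics/wrist10.png

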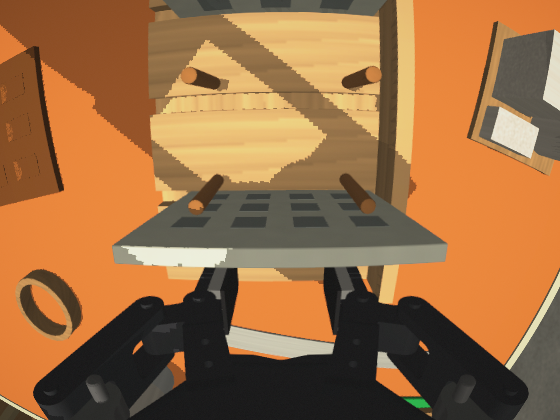

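View pics/a.png

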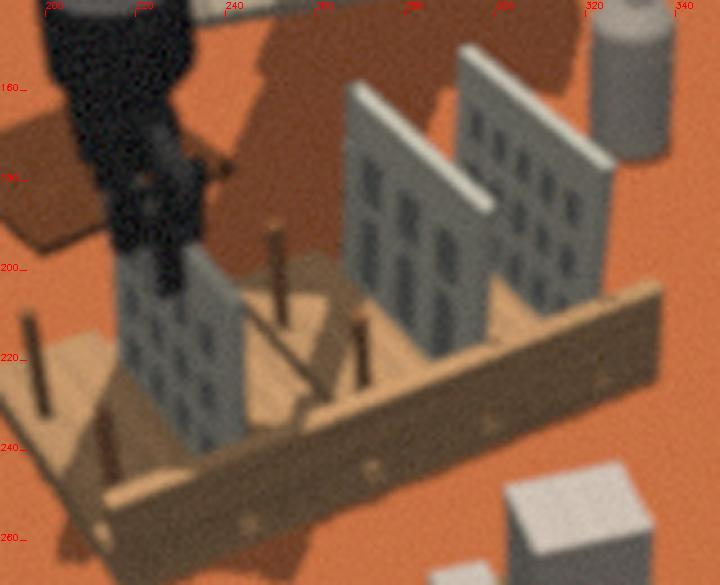

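>>> carry_out:
  increments:
    - [[-0.003,0,0],[0,0,0],0.5]
    - [[-0.006,0,0],[0,0,0],0.5]
    - [[-0.015,0,0],[0,0,0],0.5]
    - [[-0.015,0,-0.03],[0,0,0],0.5]
    - [[0,0,-0.045],[0,0,0],0.5]
    - [[0,0,0],[0,0,0],0.5]

```text
time: 8.5
tool_pos: [581.5, -261.2, 202.1]
tcp_rot: [-179.9, -0.2, 103.2]
ft_force: [0.1, -0.2, 0.0]
finger_gap: 43.2
```

```bash
python3 - <<'E'
from st import *
show(fromrack([13,-19.5,230]),90+13.23)
from bench import r
for n in ("wrist","scene","side"): cv2.imwrite(f"pics/{n}11.png",r.snapshot(n)["image"])
crop("pics/scene11.png","pics/a.png",190,140,350,270,4.5)
crop("pics/side11.png","pics/b.png",225,155,365,285,4.5)
E
```

```text
t 8.5 rack [  11.6 -144.   202.1] rpy [-179.95   -0.2   103.16] F [ 0.1 -0.2  0. ] gap 43.2 J [-29.  14.  81.   0.  85. -42.]
shift tool mm [124.6   1.2 -27.5]
turn [-0.0009 -0.0034 -0.0012]
```

View pics/a.png

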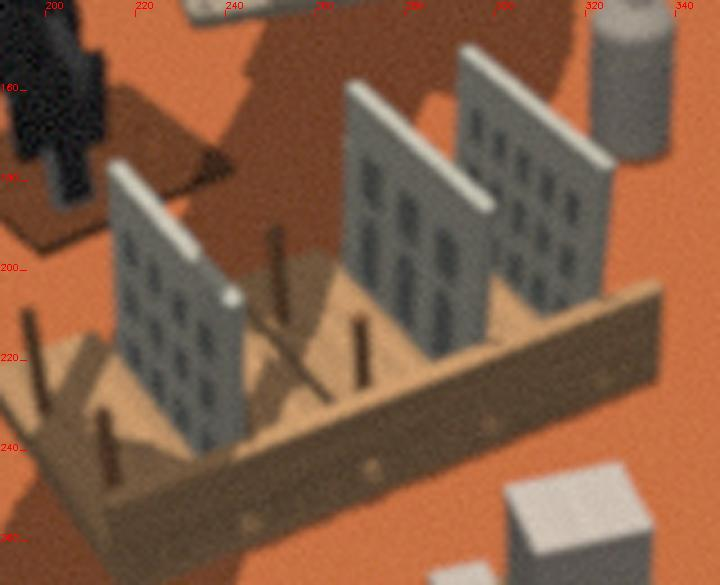

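View pics/b.png

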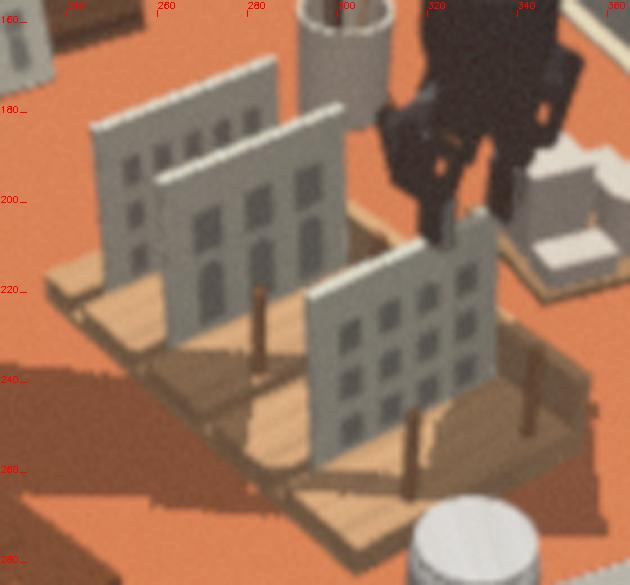

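```bash
python3 - <<'E'
from tri import *
S=lambda px,py:(190+px/4.5,140+py/4.5)
T=lambda px,py:(225+px/4.5,155+py/4.5)
for nm,a,b in [("a near",(117,163),(308,296)),("a far",(243,295),(487,208)),("b near",(354,85),(158,181)),("b far",(492,207),(342,106)),("s near",(467,48),(94,127)),("s far",(612,165),(276,60))]:
    P,e=tri(S(*a),T(*b)); print(nm,torack(P).round(1),round(e,1))
E
```

```text
a near [-64.1 -84.3 148.3] 0.4
a far [ 81.4 -80.  148.6] 1.0
b near [-66.7  65.3 148.1] 1.2
b far [ 82.8  65.6 148.7] 0.9
s near [-65.4 140.4 149.1] 0.8
s far [ 84.1 140.4 148.3] 2.6
```

```bash
python3 - <<'E'
from h import *
crop("pics/wrist11.png","pics/a.png",150,60,420,240,2.9)
E
```

```text
(no output)
```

View pics/a.png

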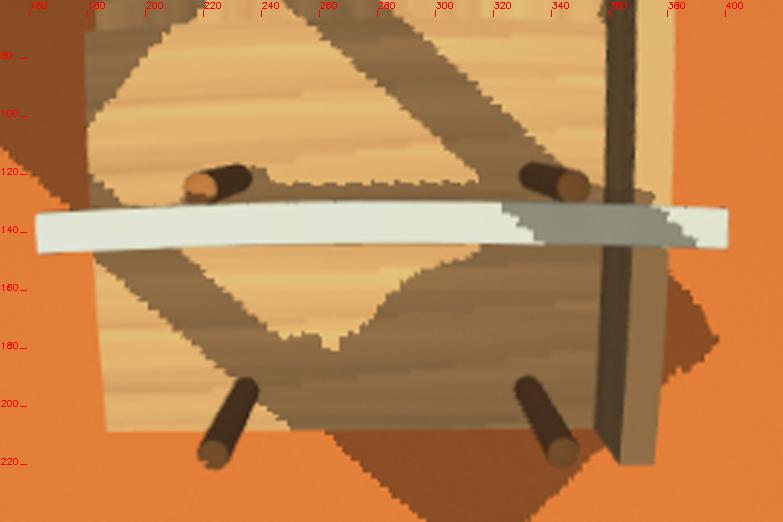

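>>> carry_out:
  increments:
    - [[0,0,-0.03],[0,0,-0.1],0.3]
    - [[0,0,-0.03],[0,0,-0.138],0.3]
    - [[0,0,0],[0,0,-0.138],0.3]
    - [[0,0,0],[0,0,-0.138],0.3]
    - [[0,0,0],[0,0,-0.138],0.3]
    - [[0,0,0],[0,0,-0.138],0.3]
    - [[0,0,0],[0,0,-0.138],0.3]
    - [[0,0,0],[0,0,-0.138],0.3]
    - [[0,0,0],[0,0,-0.138],0.3]
    - [[0,0,0],[0,0,-0.138],0.3]
    - [[0,0,0],[0,0,-0.13],0.3]
    - [[0,0,0],[0,0,0],0.3]

```text
time: 9.85
tool_pos: [571.5, -256.9, 233.1]
tcp_rot: [178.1, -2.0, -168.9]
ft_force: [0.8, 0.3, 0.1]
finger_gap: 59.7
```

```bash
cat > pcg.py <<'E'
from st import *
q=np.load("pc.npy")
def pc(P): return np.array(P)@R.from_euler("ZX",[q[2],q[3]]).as_matrix().T+[q[0],q[1],q[4]]
Mp=R.from_euler("ZX",[q[2],q[3]])
Mt=Mp*R.from_euler("x",np.pi)*R.from_euler("z",np.pi)  # tool x=-panel x, y=+panel y, z=-panel z
E
python3 - <<'E'
from pcg import *
print(Mt.as_matrix().round(2), Mt.as_euler("xyz",degrees=True), pc([0,0,115]),pc([0,0,230]))
e=Mt.as_euler("xyz",degrees=True)
show(pc([0,0,230]),e[2],e[0],e[1])
E
```

```text
[[-0.99 -0.13  0.05]
 [-0.14  0.93 -0.33]
 [ 0.   -0.34 -0.94]] [-1.60389495e+02  1.27222187e-14 -1.71794958e+02] [434.4915218  323.3053286  109.83984178] [428.98314041 361.5070317  218.1693743 ]
t 9.85 rack [   2.9 -137.5  233.1] rpy [ 178.07   -2.01 -168.95] F [0.8 0.3 0.1] gap 59.7 J [ -29.   14.   77.    0.   91. -130.]
shift tool mm [ 20.8 633.4  37. ]
turn [ 0.3749 -0.0272  0.0548]
```

>>> carry_out:
  increments:
    - [[0.002,0.048,0],[0,0,0.027],0.3]
    - [[0.002,0.048,0],[0,0,0.027],0.3]
    - [[0.002,0.048,0],[0,0,0],0.3]
    - [[0.002,0.04,0],[0,0,0],0.3]
    - [[0,0,0],[0,0,0],0.3]

```text
time: 10.35
tool_pos: [531.5, -71.5, 231.3]
tcp_rot: [177.9, -2.8, -173.6]
ft_force: [0.8, -0.7, 0.7]
finger_gap: 59.6
```

```bash
python3 - <<'E'
from pcg import *
import pickle
e=Mt.as_euler("xyz",degrees=True)
show(pc([0,0,230]),e[2],e[0],e[1])
from bench import r
s=r.snapshot("wrist"); pickle.dump(s,open("w12.pkl","wb")); cv2.imwrite("pics/w12.png",s["image"])
E
```

```text
t 10.35 rack [  6.3  52.1 231.3] rpy [ 177.87   -2.78 -173.64] F [ 0.8 -0.7  0.7] gap 59.6 J [ -14.    1.   92.    1.   90. -110.]
shift tool mm [ 53.2 440.8  32.1]
turn [ 0.3801 -0.0532 -0.0246]
```

View pics/w12.png

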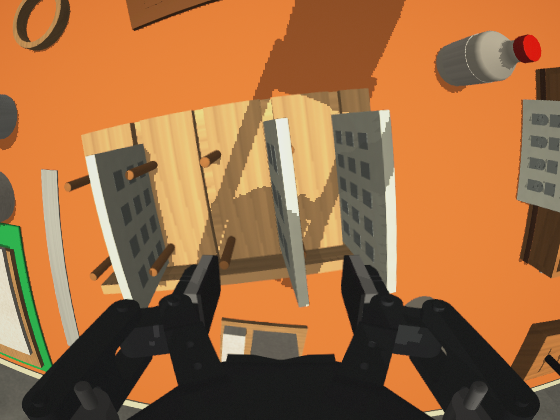

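```bash
python3 - <<'E'
from h import *
crop("pics/w12.png","pics/a.png",70,80,410,320,2.3)
E
```

```text
(no output)
```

View pics/a.png

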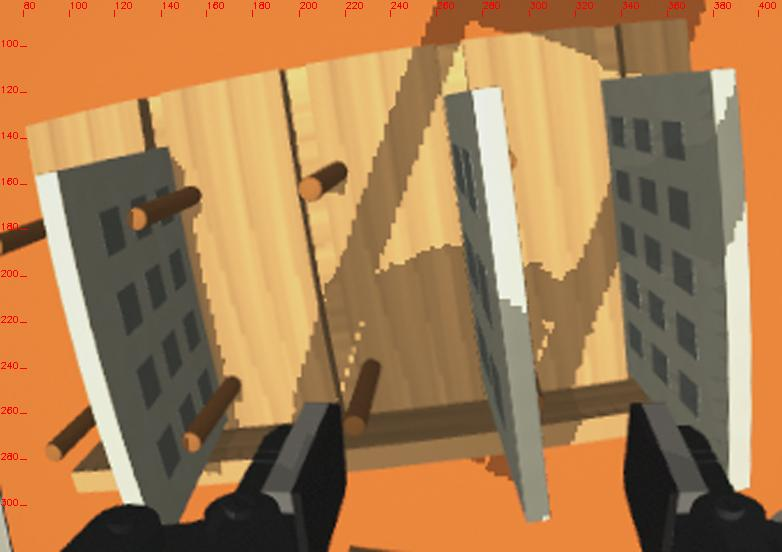

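```bash
python3 - <<'E'
from st import *
import pickle
s=pickle.load(open("w12.pkl","rb"))
W=lambda px,py:(70+px/2.3,80+py/2.3)
for n,p,z in [("a nearR",(37,176),149),("a nearL",(57,171),149),("b nearR",(473,90),149),("b nearL",(499,87),149),("s nearR",(712,71),149),("s nearL",(735,69),149),("s farL",(750,487),149),("s farR",(730,489),149),("b farR",(526,521),149),("b farL",(549,519),149),("dowel2f",(138,220),94),("dowel3f",(309,188),94),("stop corner r",(73,475),64),("a bot near",(167,147),10),("b bot near",(446,94),10),("s bot near",(602,80),10),]:
    print(n,torack(atz(s,W(*p),z,True)).round(1))
E
```

```text
a nearR [-62.3 -89.7 149. ]
a nearL [-62.4 -81.1 149. ]
b nearR [-65.3  60.5 149. ]
b nearL [-65.2  68.4 149. ]
s nearR [-64.1 136.2 149. ]
s nearL [-64.3 144.2 149. ]
s farL [ 85.8 145.4 149. ]
s farR [ 85.  137.3 149. ]
b farR [ 84.5  60.8 149. ]
b farL [ 85.   69.1 149. ]
dowel2f [-35.5 -79.6  94. ]
dowel3f [-37.1  -5.5  94. ]
stop corner r [  91.4 -168.8   64. ]
a bot near [-61.9 -95.2  10. ]
b bot near [-65.7  50.5  10. ]
s bot near [-64.1 127.6  10. ]
```

>>> carry_out:
  increments:
    - [[0.006,0.048,0],[0,0,-0.025],0.3]
    - [[0.006,0.048,0],[0,0,0],0.3]
    - [[0.006,0.048,0],[0,0,0],0.3]
    - [[0.006,0.048,0],[0,0,0],0.3]
    - [[0.006,0.048,0],[0,0,0],0.3]
    - [[0.006,0.048,0],[0,0,0],0.3]
    - [[0.006,0.048,0],[0,0,0],0.3]
    - [[0.006,0.048,0],[0,0,0],0.3]
    - [[0.006,0.048,0],[0,0,0],0.3]
    - [[0,0,0],[0,0,0],0.3]

```text
time: 11.4
tool_pos: [428.8, 353.6, 242.3]
tcp_rot: [178.2, -3.2, -174.7]
ft_force: [-0.1, -1.2, 0.5]
finger_gap: 59.7
```

```bash
python3 - <<'E'
from pcg import *
import pickle
e=Mt.as_euler("xyz",degrees=True)
show(pc([0,0,230]),e[2],e[0],e[1])
E
```

```text
t 11.4 rack [  3.7 489.4 242.3] rpy [ 178.2    -3.15 -174.75] F [-0.1 -1.2  0.5] gap 59.7 J [ 32.   2.  90.   3.  90. -63.]
shift tool mm [-2.2  7.1 24.3]
turn [ 0.3749 -0.0626 -0.0426]
```

Tilt, holding the standoff, then look.

>>> carry_out:
  increments:
    - [[0,0.002,0],[0.12,-0.02,-0.014],0.3]
    - [[0,0.002,0],[0.12,-0.02,-0.014],0.3]
    - [[0,0.002,0],[0.12,-0.02,-0.014],0.3]
    - [[0,0,0],[0,0,0],0.3]

```text
time: 11.8
tool_pos: [432.1, 356.3, 239.2]
tcp_rot: [-160.3, 0.1, -172.6]
ft_force: [-0.7, -0.7, -0.1]
finger_gap: 59.6
```

```bash
python3 - <<'E'
from pcg import *
import pickle
e=Mt.as_euler("xyz",degrees=True)
show(pc([0,0,230]),e[2],e[0],e[1])
from bench import r
for n in ("wrist","scene","side"):
    s=r.snapshot(n); pickle.dump(s,open(n+"13.pkl","wb")); im=s["image"]
    cv2.imwrite(f"pics/{n}13.png",im)
    E=[pc(p) for p in ([-75,-4.5,0],[75,-4.5,0],[75,-4.5,150],[-75,-4.5,150],[-75,-4.5,0],[-75,-4.5,150],[-75,4.5,150],[75,4.5,150])]
    cv2.polylines(im,[np.int32(proj(s,np.array(E),n=="wrist")*8)],False,(255,0,0),1,shift=3); cv2.imwrite(f"pics/{n}13o.png",im)
crop("pics/side13.png","pics/b.png",155,100,275,215,5)
E
```

```text
t 11.8 rack [  7.6 491.3 239.2] rpy [-1.6026e+02  6.0000e-02 -1.7259e+02] F [-0.7 -0.7 -0.1] gap 59.6 J [ 44.  13.  80. -16.  98. -54.]
shift tool mm [ 2.5 12.4 17.9]
turn [-0.0023 -0.0036 -0.0134]
```

View pics/wrist13o.png

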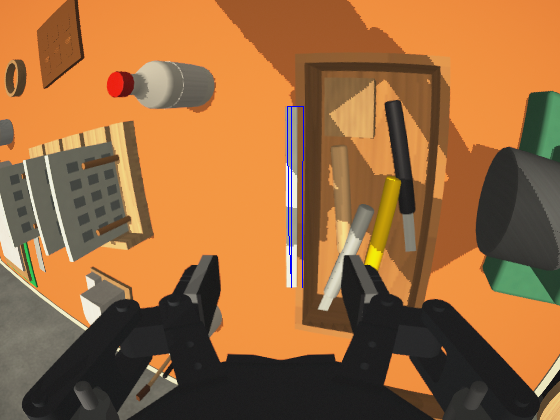

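View pics/scene13o.png

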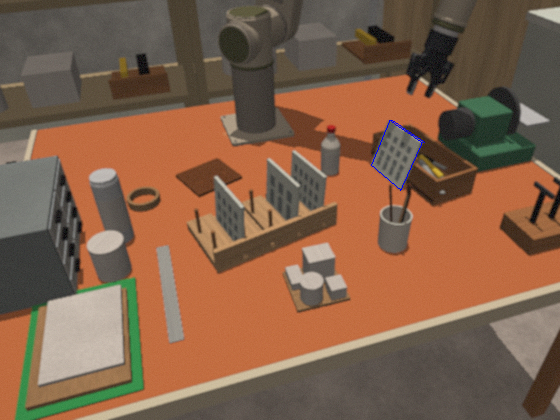

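```bash
python3 - <<'E'
from h import *
crop("pics/wrist13o.png","pics/a.png",240,90,340,310,2.7)
crop("pics/wrist13.png","pics/b.png",240,90,340,310,2.7)
a=cv2.imread("pics/a.png");b=cv2.imread("pics/b.png");cv2.imwrite("pics/ab.png",np.hstack([a,b]))
E
```

```text
(no output)
```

View pics/ab.png

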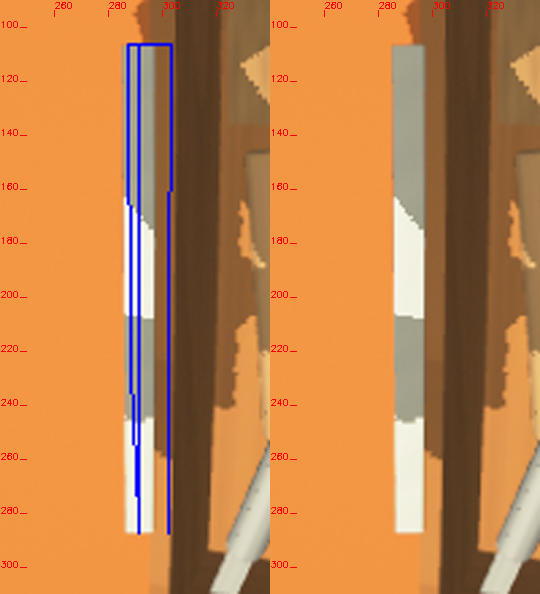

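```bash
python3 - <<'E'
import numpy as np
q=np.load("pc.npy"); q[3]=-np.radians(18); q[4]=4.5*np.sin(np.radians(18)); np.save("pc.npy",q)
from pcg import *
import pickle
s=pickle.load(open("wrist13.pkl","rb"))
print([proj(s,pc(p),True)[0].round(1) for p in ([-75,-4.5,150],[-75,4.5,150],[75,-4.5,150],[75,4.5,150])])
e=Mt.as_euler("xyz",degrees=True); print(e)
show(pc([0,0,230]),e[2],e[0],e[1])
E
```

```text
[array([284.9, 106.2]), array([297.2, 106.1]), array([286.5, 287. ]), array([296.9, 287. ])]
[-162.            0.         -171.79495757]
t 11.95 rack [  8.5 489.8 241.3] rpy [-1.6066e+02  1.6000e-01 -1.7275e+02] F [ 0.7 -0.8  0.3] gap 60.0 J [ 44.  13.  81. -16.  98. -54.]
shift tool mm [ 3.6  7.8 19.7]
turn [-0.0233 -0.0027 -0.0167]
```

>>> carry_out:
  increments:
    - [[0.003,0.008,0.012],[-0.0233,-0.003,-0.017],0.3]
    - [[0,0,0],[0,0,0],0.3]
    - [[0,0,0],[0,0,0],0.3]

```text
time: 12.25
tool_pos: [432.9, 355.2, 229.3]
tcp_rot: [-162.4, 0.2, -172.3]
ft_force: [0.1, 0.2, 1.0]
finger_gap: 60.0
```

```bash
python3 - <<'E'
from pcg import *
e=Mt.as_euler("xyz",degrees=True); show(pc([0,0,115]),e[2],e[0],e[1])
E
```

```text
t 12.25 rack [  8.  490.1 229.3] rpy [-1.6236e+02  1.7000e-01 -1.7226e+02] F [0.1 0.2 1. ] gap 60.0 J [ 43.  12.  83. -14.  96. -55.]
shift tool mm [  3.    2.6 123.5]
turn [ 0.0063  0.0004 -0.0086]
```

>>> carry_out:
  increments:
    - [[0.001,0.001,0.035],[0.006,0,-0.009],0.3]
    - [[0.001,0.001,0.03],[0,0,0],0.3]
    - [[0,0,0],[0,0,0],0.3]

```text
time: 12.55
tool_pos: [436.8, 335.8, 170.0]
tcp_rot: [-162.3, 0.4, -172.1]
ft_force: [0.0, 0.5, -0.9]
finger_gap: 59.7
```

```bash
python3 - <<'E'
from pcg import *
e=Mt.as_euler("xyz",degrees=True); show(pc([0,0,115]),e[2],e[0],e[1])
E
```

```text
t 12.55 rack [  7.4 470.3 170. ] rpy [-162.29    0.39 -172.11] F [ 0.   0.5 -0.9] gap 59.7 J [ 42.  12.  89. -15.  89. -54.]
shift tool mm [ 4.4  3.6 61. ]
turn [ 0.005   0.0048 -0.0072]
```

>>> carry_out:
  increments:
    - [[0.003,0.003,0.025],[0.005,0.005,-0.007],0.3]
    - [[0.001,0.001,0.022],[0,0,0],0.3]
    - [[0,0,0.01],[0,0,0],0.3]
    - [[0,0,0],[0,0,0],0.3]

```text
time: 12.95
tool_pos: [438.9, 322.5, 120.9]
tcp_rot: [-162.3, 0.4, -172.1]
ft_force: [-0.1, -0.3, 0.5]
finger_gap: 60.0
```

```bash
python3 - <<'E'
from pcg import *
e=Mt.as_euler("xyz",degrees=True); show(pc([0,0,115]),e[2],e[0],e[1])
from bench import r
cv2.imwrite("pics/w14.png",r.snapshot("wrist")["image"])
E
```

```text
t 12.95 rack [  6.4 456.9 120.9] rpy [-162.27    0.43 -172.09] F [-0.1 -0.3  0.5] gap 60.0 J [ 41.  13.  92. -15.  84. -54.]
shift tool mm [ 4.3  1.5 10.2]
turn [ 0.0047  0.0056 -0.0072]
```

View pics/w14.png

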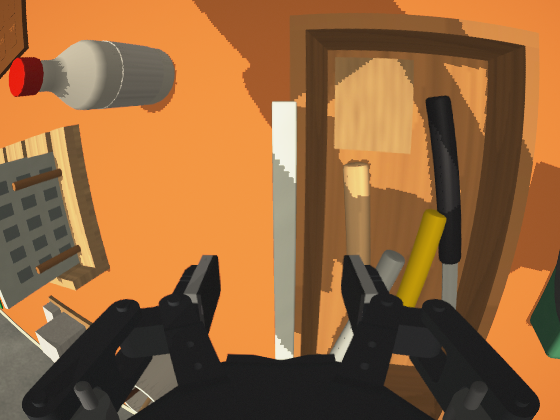

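>>> carry_out:
  increments:
    - [[0.004,0.001,0.01],[0.005,0.005,-0.007],0.3]
    - [[0,0,0],[0,0,0],0.3]
    - [[0,0,0],[0,0,0],0.75]
    - [[0,0,0],[0,0,0],1]
    - [[0,0,0],[0,0,0],1]
    - [[0,0,0],[0,0,0],1]
    - [[0,0,0],[0,0,0],1]
  newtons: 45

```text
time: 13.7
tool_pos: [437.8, 322.4, 116.6]
tcp_rot: [-162.2, 0.4, -171.7]
ft_force: [-0.3, -0.9, -1.1]
finger_gap: 8.3
```

```bash
python3 - <<'E'
from pcg import *
e=Mt.as_euler("xyz",degrees=True); show(pc([0,0,115]),e[2],e[0],e[1])
E
```

```text
t 13.7 rack [  5.3 457.  116.6] rpy [-162.15    0.42 -171.75] F [-0.3 -0.9 -1.1] gap 8.3 J [ 41.  13.  93. -15.  84. -54.]
shift tool mm [3.2 0.2 6.1]
turn [ 0.0026  0.0073 -0.0015]
```

>>> carry_out:
  increments:
    - [[0,-0.005,-0.015],[0,0,0],1]
    - [[0,-0.009,-0.029],[0,0,0],1]
    - [[0,-0.012,-0.038],[0,0,0],1]
    - [[0,-0.012,-0.038],[0,0,0],1]
    - [[0,-0.012,-0.038],[0,0,0],1]
    - [[0,-0.012,-0.038],[0,0,0],1]
    - [[0,0,0],[0,0,0],1]

```text
time: 14.4
tool_pos: [434.1, 322.8, 334.1]
tcp_rot: [-162.3, 0.3, -171.7]
ft_force: [0.1, 1.2, -0.7]
finger_gap: 8.3
```

```bash
python3 - <<'E'
from pcg import *
show(fromrack([8,-19.5,300]),180+13.23)
from bench import r
for n in ("wrist","scene"): cv2.imwrite(f"pics/{n}15.png",r.snapshot(n)["image"])
E
```

```text
t 14.4 rack [  1.8 458.2 334.1] rpy [-162.27    0.27 -171.71] F [ 0.1  1.2 -0.7] gap 8.3 J [ 41.   6.  78. -16. 105. -60.]
shift tool mm [ -47.2 -442.4  177.5]
turn [-0.3094 -0.0087 -0.0863]
```

View pics/scene15.png

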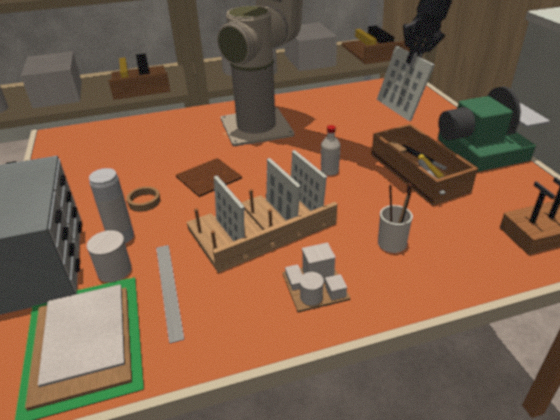

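View pics/wrist15.png

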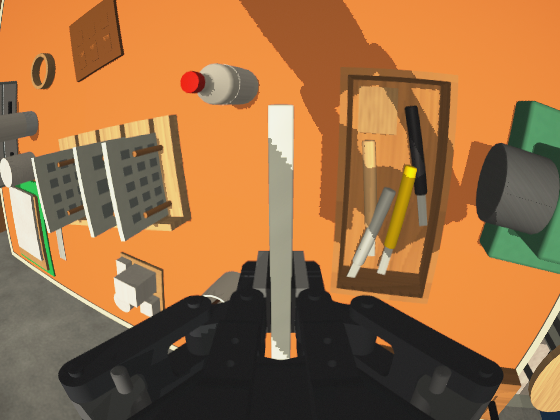

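>>> carry_out:
  increments:
    - [[0,0,0],[-0.104,-0.003,-0.029],1]
    - [[0,0,0],[-0.104,-0.003,-0.029],1]
    - [[0,0,0],[-0.103,-0.003,-0.029],1]
    - [[0,0,0],[0,0,0],1]

```text
time: 14.9
tool_pos: [429.8, 322.3, 320.9]
tcp_rot: [179.7, -1.0, -166.4]
ft_force: [0.3, -0.2, -1.7]
finger_gap: 8.2
```

```bash
python3 - <<'E'
from pcg import *
show(fromrack([12,-19.5,310]),180+13.23)
E
```

```text
t 14.9 rack [ -2.5 458.8 320.9] rpy [ 179.66   -0.95 -166.38] F [ 0.3 -0.2 -1.7] gap 8.2 J [ 31.  -3.  86.   1.  97. -73.]
shift tool mm [ -11.4 -478.4    7.8]
turn [ 0.0059 -0.0166  0.0067]
```

>>> carry_out:
  increments:
    - [[-0.001,-0.03,0],[0.006,-0.016,0.007],1]
    - [[-0.001,-0.04,0],[0,0,0],1]
    - [[-0.001,-0.04,0],[0,0,0],1]
    - [[-0.001,-0.04,0],[0,0,0],1]
    - [[-0.001,-0.04,0],[0,0,0],1]
    - [[-0.001,-0.04,0],[0,0,0],1]
    - [[-0.001,-0.04,0],[0,0,0],1]
    - [[-0.001,-0.04,0],[0,0,0],1]
    - [[-0.001,-0.04,0],[0,0,0],1]
    - [[-0.001,-0.04,0],[0,0,0],1]
    - [[-0.001,-0.04,0],[0,0,0],1]
    - [[0,0,0],[0,0,0],1]

```text
time: 16.1
tool_pos: [531.5, -109.2, 303.6]
tcp_rot: [-179.1, -2.7, -167.0]
ft_force: [-0.2, 0.1, -1.5]
finger_gap: 8.5
```

```bash
python3 - <<'E'
from pcg import *
show(fromrack([12,-19.5,300]),180+13.23)
E
```

```text
t 16.1 rack [ -2.3  15.5 303.6] rpy [-179.1    -2.7  -167.01] F [-0.2  0.1 -1.5] gap 8.5 J [ -16.   -0.   86.   -2.   96. -119.]
shift tool mm [-14.6 -34.9   3.5]
turn [-0.0156 -0.0471 -0.0038]
```

>>> carry_out:
  increments:
    - [[-0.006,-0.015,0],[-0.0155,-0.047,-0.004],1]
    - [[-0.004,-0.014,0],[0,0,0],1]
    - [[-0.003,-0.005,0],[0,0,0],1]
    - [[0,0,0],[0,0,0],1]

```text
time: 16.5
tool_pos: [550.7, -139.0, 297.8]
tcp_rot: [179.8, -0.8, -166.9]
ft_force: [0.4, 0.4, -2.4]
finger_gap: 8.4
```

```bash
python3 - <<'E'
from pcg import *
show(fromrack([12,-19.5,285]),180+13.23)
E
```

```text
t 16.5 rack [  9.6 -17.9 297.8] rpy [ 179.82   -0.76 -166.89] F [ 0.4  0.4 -2.4] gap 8.4 J [ -19.    2.   84.   -0.   95. -122.]
shift tool mm [-2.6 -1.6 12.8]
turn [ 0.0031 -0.0132 -0.0021]
```

>>> carry_out:
  increments:
    - [[-0.002,-0.0015,0.012],[0.003,-0.013,-0.002],1]
    - [[0,0,0],[0,0,0],1]
    - [[0,0,0],[0,0,0],1]

```text
time: 16.8
tool_pos: [552.7, -137.3, 285.2]
tcp_rot: [180.0, -0.2, -166.6]
ft_force: [0.4, 0.5, -1.2]
finger_gap: 8.1
```

```bash
cat > ov.py <<'E'
from st import *
from bench import r
def ov(tag):
    s0=r.sense(); T=R.from_euler("xyz",s0["tcp_rot"],degrees=True)
    def pl(p): # panel local -> world ; TCP at panel local (3.2,0,121)
        d=np.array(p,float)-[3.2,0,121]; return s0["tool_pos"]+T.apply([-d[0],d[1],-d[2]])
    print("bottom near/far rack",torack(pl([-75,0,0])).round(1),torack(pl([75,0,0])).round(1),"top",torack(pl([0,0,150])).round(1))
    for n,c in (("scene",(190,90,340,250)),("side",(225,100,365,280)),("wrist",(0,0,560,420))):
        s=r.snapshot(n); im=s["image"].copy(); cv2.imwrite(f"pics/{n}{tag}.png",im)
        k=4
        im=cv2.resize(im[c[1]:c[3],c[0]:c[2]],None,fx=k if n!="wrist" else 1.4,fy=k if n!="wrist" else 1.4,interpolation=cv2.INTER_CUBIC); kk=k if n!="wrist" else 1.4
        def L(Q,col): cv2.polylines(im,[np.int32((proj(s,np.array(Q),n=="wrist")+.5-[c[0],c[1]])*kk*8)],False,col,1,shift=3)
        if n!="wrist":
            for y in (-4.5,4.5): L([pl(q) for q in ([-75,y,0],[75,y,0],[75,y,150],[-75,y,150],[-75,y,0])],(255,0,0))
        for y in (-26,-13): L([fromrack([x,y,24]) for x in range(-90,89,10)],(0,255,0))
        cv2.imwrite(f"pics/{n}{tag}o.png",im)
E
python3 - <<'E'
from ov import *
show(fromrack([12,-19.5,285]),180+13.23)
ov("17")
E
```

```text
t 16.8 rack [ 12.  -16.8 285.2] rpy [ 179.96   -0.23 -166.65] F [ 0.4  0.5 -1.2] gap 8.1 J [ -19.    2.   85.   -0.   93. -122.]
shift tool mm [-0.  -2.7  0.2]
turn [ 0.0007 -0.0039  0.0021]
bottom near/far rack [-66.7 -16.9 164.5] [ 83.3 -16.5 163.9] top [  8.9 -16.8 314.2]
```

View pics/scene17o.png

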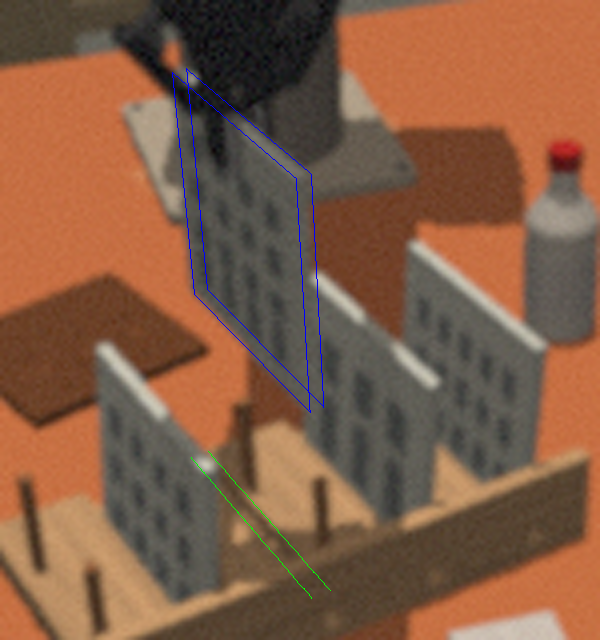

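View pics/side17o.png

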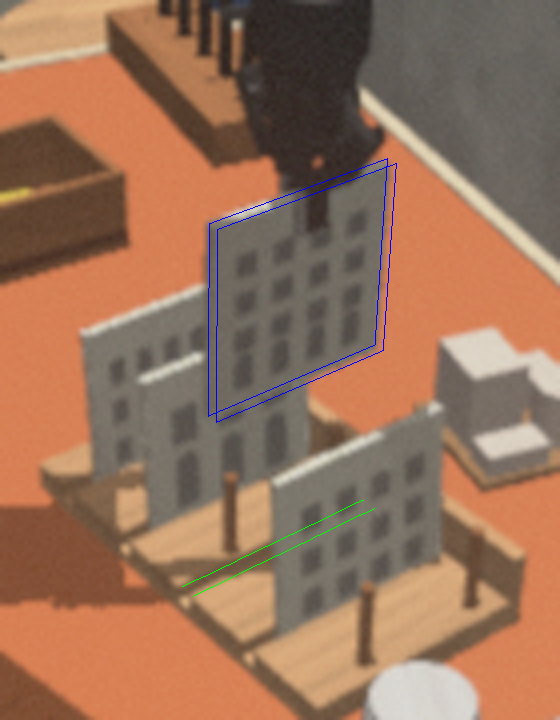

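View pics/wrist17o.png

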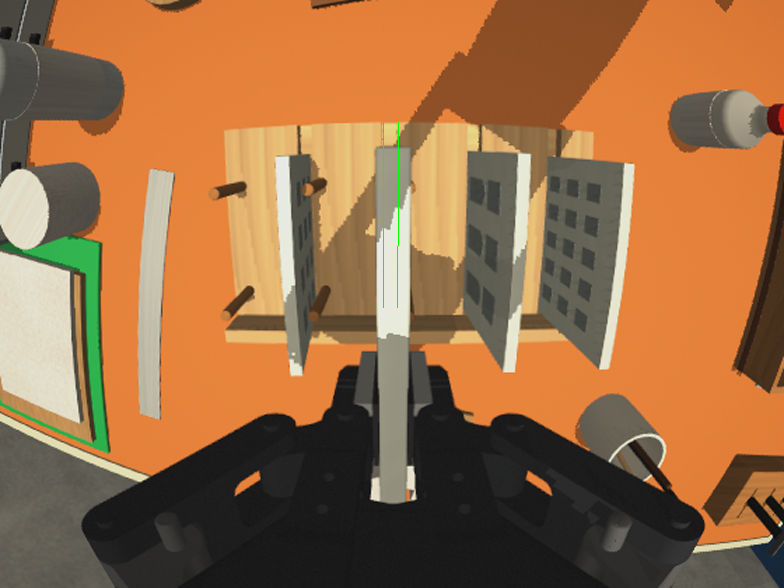

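```bash
python3 - <<'E'
from h import *
crop("pics/wrist17.png","pics/a.png",150,80,430,180,2.8)
crop("pics/side17.png","pics/b.png",235,215,305,275,8)
E
```

```text
(no output)
```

View pics/a.png

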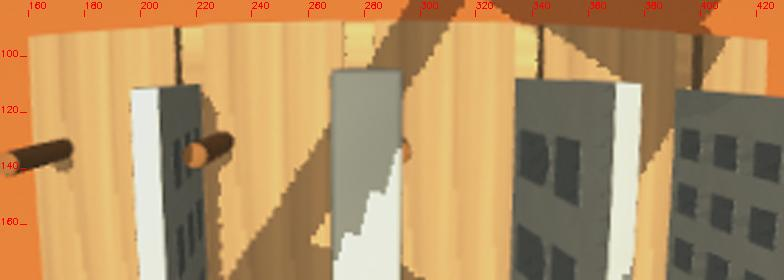

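View pics/b.png

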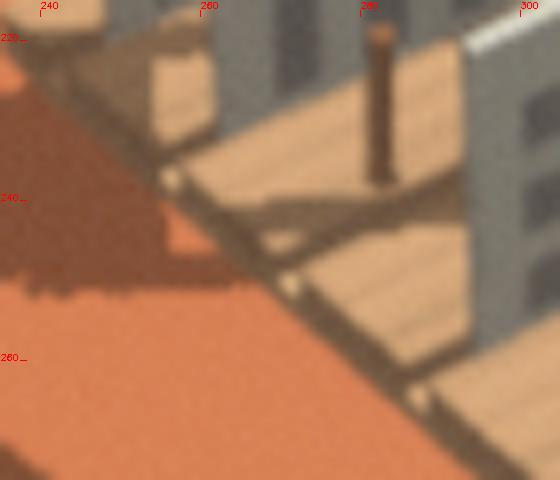

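```bash
python3 - <<'E'
from st import *
from bench import r
s=r.snapshot("wrist")
W=lambda px,py:(150+px/2.8,80+py/2.8)
for n,a in [("s1",[(175,60),(203,60)]),("s2",[(343,50),(373,50)]),("s3",[(515,60),(545,60)]),("s4",[(692,70),(705,70)])]:
    print(n,[[torack(atz(s,W(*p),z,True)).round(1) for z in (24,10)] for p in a])
for p in [(332,70),(402,70)]: print("top",torack(atz(s,W(*p),314,True)).round(1))
print(s["rvec"],s["tvec"],r.sense()["time"])
show(fromrack([12,-19.5,285]),180+13.23)
E
```

```text
s1 [[array([ -73.4, -101.7,   24. ]), array([ -73.7, -104.6,   10. ])], [array([-72.9, -89. ,  24. ]), array([-73.2, -91.5,  10. ])]]
s2 [[array([-76.2, -27.1,  24. ]), array([-76.6, -27.4,  10. ])], [array([-76.2, -14. ,  24. ]), array([-76.6, -13.8,  10. ])]]
s3 [[array([-73. ,  48.7,  24. ]), array([-73.3,  51. ,  10. ])], [array([-73.6,  62.2,  24. ]), array([-73.9,  65. ,  10. ])]]
s4 [[array([-73.2, 131.9,  24. ]), array([-73.4, 137. ,  10. ])], [array([-73.6, 138.3,  24. ]), array([-74. , 143.7,  10. ])]]
top [-65.5 -21.6 314. ]
top [-65.5 -12.9 314. ]
[-1.81895588 -2.30151735 -0.35165971] [ 261.73166579 -537.69566446  281.46060787] 17.0
t 17.0 rack [ 12.  -17.3 285.4] rpy [ 1.7998e+02 -1.6000e-01 -1.6667e+02] F [ 0.5  0.1 -1.7] gap 7.9 J [ -19.    2.   85.   -0.   93. -122.]
shift tool mm [ 0.  -2.2  0.4]
turn [ 0.0003 -0.0029  0.0018]
```

>>> carry_out:
  increments:
    - [[0,-0.0025,0.03],[0,-0.003,0.002],1]
    - [[0,0,0.03],[0,0,0],1]
    - [[0,0,0],[0,0,0],1]

```text
time: 17.3
tool_pos: [554.9, -140.6, 227.2]
tcp_rot: [-179.8, 0.3, -166.8]
ft_force: [-0.7, 1.1, -2.2]
finger_gap: 8.0
```

```bash
python3 - <<'E'
from st import *
show(fromrack([12,-20,160]),180+13.23)
E
```

```text
t 17.3 rack [ 13.3 -20.4 227.2] rpy [-179.85    0.25 -166.77] F [-0.7  1.1 -2.2] gap 8.0 J [ -19.    3.   90.    0.   86. -123.]
shift tool mm [ 1.6  0.6 67.2]
turn [-0.0027  0.0044 -0.0001]
```

>>> carry_out:
  increments:
    - [[0.001,0.0005,0.03],[-0.0027,0.0044,0],1]
    - [[0,0,0.025],[0,0,0],1]
    - [[0,0,0.012],[0,0,0],1]
    - [[0,0,0],[0,0,0],1]

```text
time: 17.7
tool_pos: [556.5, -141.3, 165.2]
tcp_rot: [-179.8, 0.3, -166.8]
ft_force: [-0.4, -0.8, -1.7]
finger_gap: 8.0
```

```bash
python3 - <<'E'
from ov import *
show(fromrack([12,-20,150]),180+13.23)
ov("18")
crop("pics/wrist18.png","pics/a.png",150,60,430,250,2.8)
E
```

```text
t 17.7 rack [ 14.8 -21.5 165.2] rpy [-179.78    0.3  -166.78] F [-0.4 -0.8 -1.7] gap 8.0 J [ -19.    5.   94.   -0.   80. -123.]
shift tool mm [ 2.8  1.6 15.2]
turn [-0.0038  0.0052 -0.0002]
bottom near/far rack [-62.8 -22.   43.8] [ 87.2 -22.   44.6] top [ 11.4 -21.4 194.2]
```

View pics/a.png

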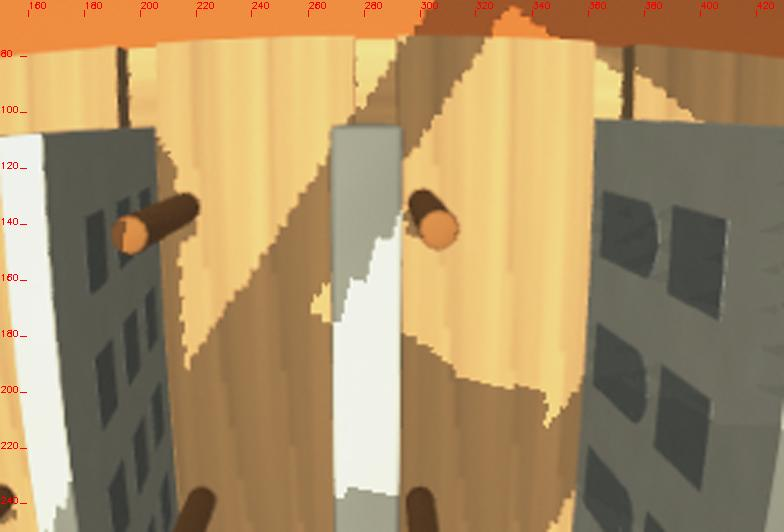

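View pics/side18o.png

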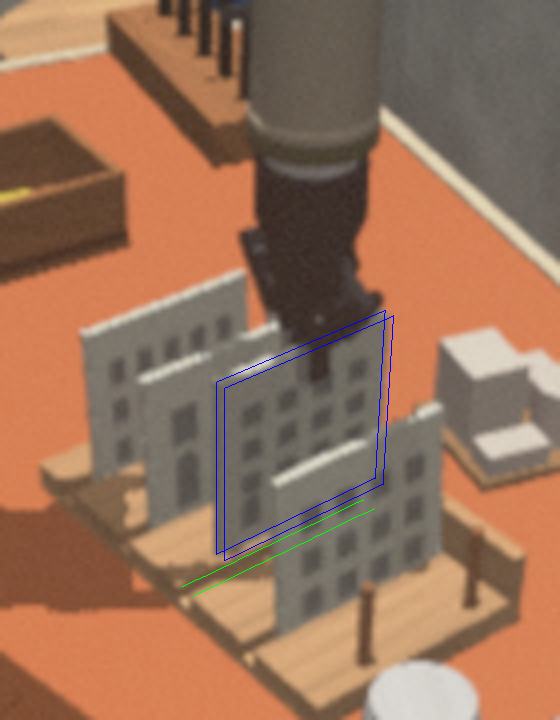

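View pics/scene18o.png

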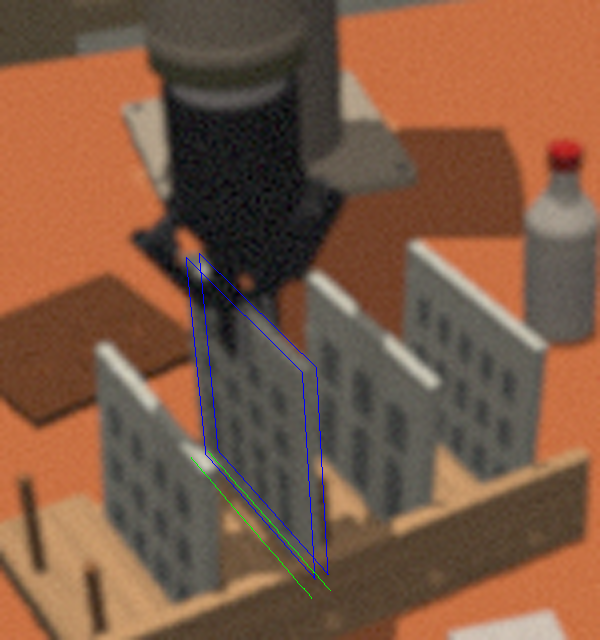

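```bash
python3 - <<'E'
from st import *
from bench import r
s=r.snapshot("wrist")
W=lambda px,py:(150+px/2.8,60+py/2.8)
for p in [(355,80),(401,76),(118,90),(156,90),(595,90),(632,90)]: print([torack(atz(s,W(*p),z,True)).round(1) for z in (24,10)])
for p in [(332,126),(402,126),(334,400),(400,400)]: print("top",torack(atz(s,W(*p),194,True)).round(1))
E
```

```text
[array([-75.1, -26.6,  24. ]), array([-75.7, -26.8,  10. ])]
[array([-76.4, -12.4,  24. ]), array([-77.1, -12. ,  10. ])]
[array([ -74.4, -101.7,   24. ]), array([ -75. , -105.6,   10. ])]
[array([-73.7, -89.2,  24. ]), array([-74.3, -92.5,  10. ])]
[array([-74.1,  48.8,  24. ]), array([-74.6,  52.2,  10. ])]
[array([-74.8,  61. ,  24. ]), array([-75.4,  65.1,  10. ])]
top [-61.7 -26.6 194. ]
top [-61.7 -17.8 194. ]
top [-25.4 -26.6 194. ]
top [-25.5 -17.7 194. ]
```

>>> carry_out:
  increments:
    - [[0.004,0.0022,0],[-0.004,0.005,0],1]
    - [[0,0,0],[0,0,0],1]
    - [[0,0,0],[0,0,0],1]

```text
time: 18.2
tool_pos: [554.9, -141.0, 171.1]
tcp_rot: [-179.7, 0.4, -166.8]
ft_force: [-0.0, -0.4, -2.2]
finger_gap: 8.3
```

```bash
python3 - <<'E'
from st import *
show(fromrack([11.5,-19.3,150]),180+13.23)
E
```

```text
t 18.2 rack [ 13.3 -20.9 171.1] rpy [-179.75    0.44 -166.78] F [-0.  -0.4 -2.2] gap 8.3 J [ -19.    5.   94.    0.   80. -123.]
shift tool mm [ 1.9  1.7 21.1]
turn [-0.0044  0.0077 -0.0002]
```

>>> carry_out:
  increments:
    - [[0.003,0.003,0.006],[-0.008,0.012,0],1]
    - [[0.001,0.001,0.006],[0,0,0],1]
    - [[0,0,0.006],[0,0,0],1]

```text
time: 18.5
tool_pos: [550.6, -138.1, 153.4]
tcp_rot: [179.8, -0.2, -166.8]
ft_force: [-0.2, 0.2, -2.6]
finger_gap: 8.0
```

```bash
python3 - <<'E'
from st import *
show(fromrack([11.5,-19.3,150]),180+13.23)
E
```

```text
t 18.5 rack [  9.7 -17.1 153.4] rpy [ 1.7984e+02 -1.7000e-01 -1.6678e+02] F [-0.2  0.2 -2.6] gap 8.0 J [ -19.    6.   96.    0.   79. -123.]
shift tool mm [-1.8 -2.2  3.4]
turn [ 0.0028 -0.003  -0.0002]
```

```bash
cat > avg.py <<'E'
from st import *
from bench import r
def avg(target,yaw=180+13.23,n=5):
    P=[];A=[];F=[]
    for i in range(n):
        s=r.snapshot("wrist"); q=r.sense(); P.append(q["tool_pos"]);A.append(R.from_euler("xyz",q["tcp_rot"],degrees=True).as_matrix());F.append(q["ft_force"])
    P=np.array(P); p=P.mean(0); T=R.from_matrix(np.mean(A,0)); G=R.from_euler("xyz",[180,0,yaw],degrees=True)
    print("t",q["time"],"rack",torack(p).round(2),"std",P.std(0).round(2),"F",np.mean(F,0).round(1),"shift",T.inv().apply(np.array(target)-p).round(2),"turn",(T.inv()*G).as_rotvec().round(4),"gap",round(q["finger_gap"],1))
    return s
E
python3 - <<'E'
from avg import *
s=avg(fromrack([11.5,-19.3,150])); cv2.imwrite("pics/w19.png",s["image"])
import pickle; pickle.dump(s,open("w19.pkl","wb"))
crop("pics/w19.png","pics/a.png",150,50,430,240,2.8)
E
```

```text
t 18.75 rack [  9.3  -16.88 152.92] std [0.35 0.15 0.75] F [ 0.1  0.3 -1.8] shift [-2.21 -2.43  2.9 ] turn [ 0.0036 -0.0042 -0.0003] gap 8.5
```

View pics/a.png

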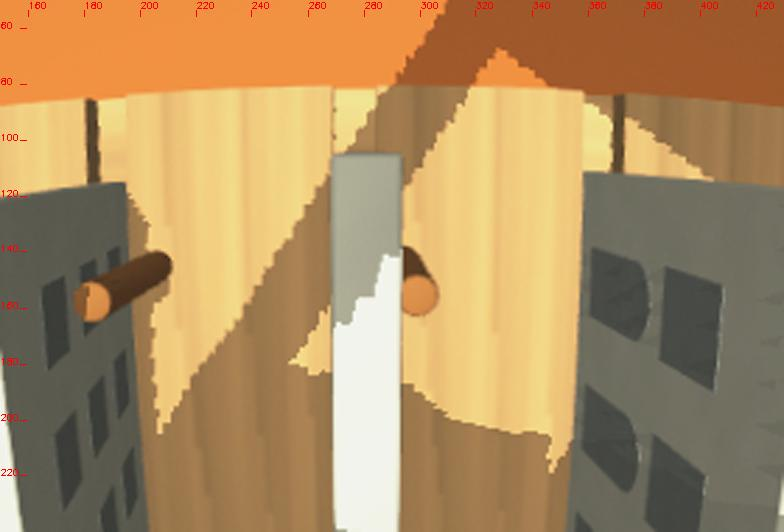

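>>> carry_out:
  increments:
    - [[-0.001,-0.0024,0],[0.004,-0.004,0],1]
    - [[0,0,0],[0,0,0],1]

```text
time: 18.95
tool_pos: [552.7, -140.6, 154.4]
tcp_rot: [-179.9, 0.1, -166.8]
ft_force: [0.3, -0.5, -1.2]
finger_gap: 8.2
```

```bash
python3 - <<'E'
from avg import *
s=avg(fromrack([11.5,-19.3,131])); cv2.imwrite("pics/w20.png",s["image"])
import pickle; pickle.dump(s,open("w20.pkl","wb"))
crop("pics/w20.png","pics/a.png",150,50,430,240,2.8)
E
```

```text
t 19.2 rack [ 11.08 -19.81 154.37] std [0.08 0.07 0.09] F [ 0.1  0.2 -1.2] shift [-0.38  0.55 23.37] turn [-0.0017  0.0017 -0.0002] gap 8.1
```

View pics/a.png

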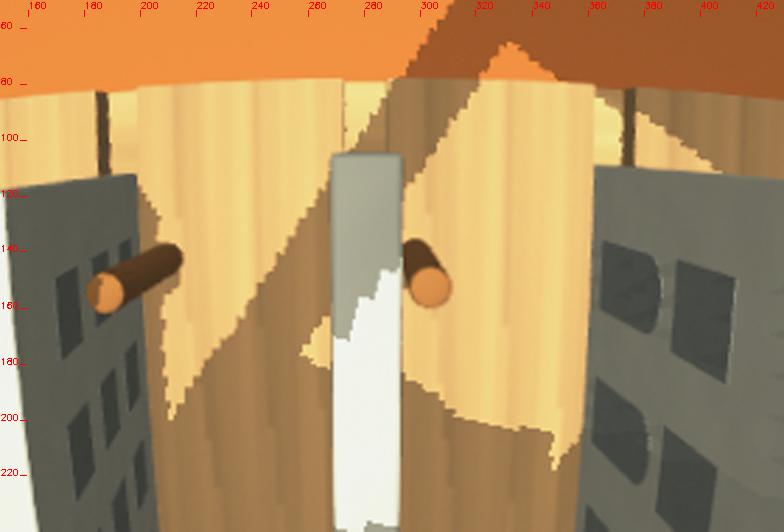

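>>> carry_out:
  increments:
    - [[0,0,0.006],[-0.001,0.001,0],1]
    - [[0,0,0.006],[0,0,0],1]

```text
time: 19.4
tool_pos: [553.2, -140.6, 142.7]
tcp_rot: [-179.9, 0.1, -166.8]
ft_force: [-0.4, 0.3, -0.9]
finger_gap: 8.3
```

```bash
python3 - <<'E'
from avg import *
s=avg(fromrack([11.5,-19.6,131]),n=3)
E
```

```text
t 19.55 rack [ 11.05 -19.71 141.67] std [0.09 0.03 0.31] F [ 0.1 -0.1 -1.8] shift [-0.45  0.11 10.67] turn [-0.0005  0.0006 -0.0001] gap 8.2
```

>>> carry_out:
  increments:
    - [[0,0,0.005],[0,0,0],1]
    - [[0,0,0.004],[0,0,0],1]

```text
time: 19.75
tool_pos: [553.0, -140.5, 133.1]
tcp_rot: [-179.9, 0.1, -166.8]
ft_force: [-0.8, -0.2, -1.6]
finger_gap: 8.8
```

```bash
python3 - <<'E'
from avg import *
s=avg(fromrack([11.5,-19.6,131]),n=3)
E
```

```text
t 19.9 rack [ 11.27 -19.84 132.81] std [0.08 0.02 0.3 ] F [-0.1  0.5 -1.6] shift [-0.23  0.24  1.81] turn [-0.0008  0.001  -0.0001] gap 8.5
```

>>> carry_out:
  increments:
    - [[-0.0025,0,0],[0,0,0],1]
    - [[-0.0015,0,0],[0,0,0],1]

```text
time: 20.1
tool_pos: [557.1, -139.6, 133.5]
tcp_rot: [-179.9, 0.1, -166.8]
ft_force: [0.4, -0.5, -1.5]
finger_gap: 8.3
```

```bash
python3 - <<'E'
from avg import *
s=avg(fromrack([16.2,-19.6,131]),n=2)
E
```

```text
t 20.2 rack [ 15.8  -20.05 133.57] std [0.05 0.04 0.  ] F [ 0.  -0.1 -0.8] shift [-0.4   0.45  2.57] turn [-0.0012  0.0017 -0.0002] gap 7.8
```

>>> carry_out:
  increments:
    - [[-0.0015,0,0],[0,0,0],1]
    - [[-0.0015,0,0],[0,0,0],1]

```text
time: 20.4
tool_pos: [559.0, -139.3, 133.9]
tcp_rot: [-179.9, -0.1, -166.8]
ft_force: [-10.6, -1.8, 5.9]
finger_gap: 8.4
```

```bash
python3 - <<'E'
from avg import *
s=avg(fromrack([16.2,-19.6,131]),n=2)
E
```

```text
t 20.5 rack [ 17.51 -20.19 133.76] std [0.04 0.01 0.04] F [-7.6 -1.4  3. ] shift [1.31 0.59 2.76] turn [-0.0011 -0.0016 -0.0002] gap 8.4
```

>>> carry_out:
  increments:
    - [[0.0006,0,0.002],[0,0,0],1]
    - [[0,0,0.002],[0,0,0],1]
    - [[0,0,0.001],[0,0,0],1]

```text
time: 20.8
tool_pos: [558.7, -140.4, 132.0]
tcp_rot: [-179.8, -0.0, -166.8]
ft_force: [-4.0, 1.1, 2.7]
finger_gap: 8.3
```

```bash
python3 - <<'E'
from avg import *
s=avg(fromrack([17.2,-19.6,131]),n=2)
E
```

```text
t 20.9 rack [ 16.98 -21.08 131.94] std [0.   0.   0.01] F [-4.9  0.4  7.1] shift [-0.22  1.48  0.93] turn [-0.0028 -0.0011 -0.0003] gap 8.1
```

>>> carry_out:
  increments:
    - [[0,0.001,0.002],[0,0,0],1]
    - [[0,0,0.002],[0,0,0],1]

```text
time: 21.1
tool_pos: [558.7, -140.4, 131.9]
tcp_rot: [-179.7, -0.0, -166.8]
ft_force: [-10.2, 0.9, 15.0]
finger_gap: 8.5
```

```bash
python3 - <<'E'
from ov import *
from avg import *
s=avg(fromrack([17.2,-19.6,131]),n=2)
ov("21")
E
```

```text
t 21.2 rack [ 17.04 -21.07 131.88] std [0.01 0.   0.01] F [-9.4  0.2 14. ] shift [-0.16  1.47  0.87] turn [-0.0049 -0.0005 -0.0003] gap 7.9
bottom near/far rack [-61.2 -21.6  10.9] [ 88.8 -21.7  10.9] top [ 13.9 -20.9 160.9]
```

View pics/side21o.png

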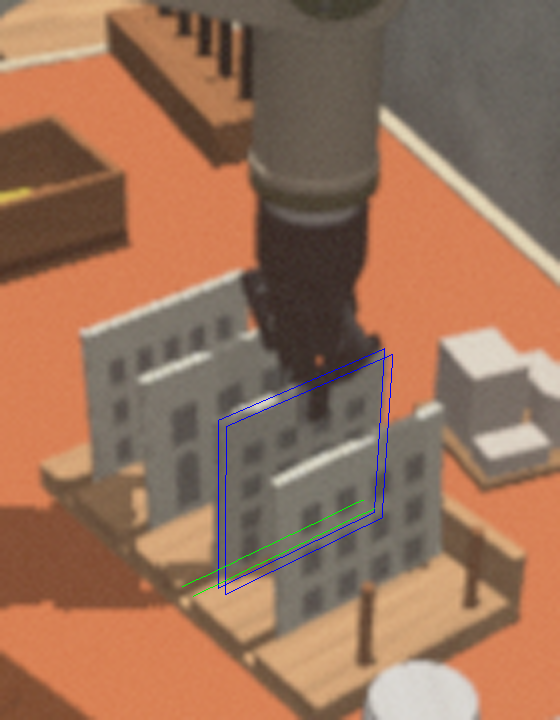

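View pics/scene21o.png

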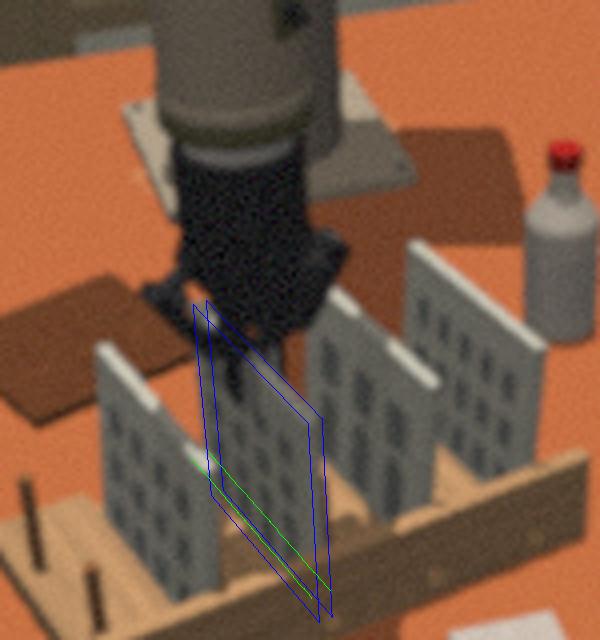

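>>> carry_out:
  increments:
    - [[0,0.003,-0.001],[0.025,0,0],1]
    - [[0,0.004,0],[0.025,0,0],1]

```text
time: 21.55
tool_pos: [557.0, -133.6, 132.9]
tcp_rot: [-176.8, -0.0, -166.9]
ft_force: [-1.0, 0.1, -0.4]
finger_gap: 8.2
```

```bash
python3 - <<'E'
from avg import *
s=avg(fromrack([17.2,-14,131]),n=2)
cv2.imwrite("pics/w22.png",s["image"])
E
```

```text
t 21.65 rack [ 16.94 -13.18 132.6 ] std [0.02 0.04 0.01] F [-0.6  0.1 -1.8] shift [-0.26 -0.73  1.65] turn [-0.0564 -0.0007 -0.0005] gap 7.9
```

View pics/w22.png

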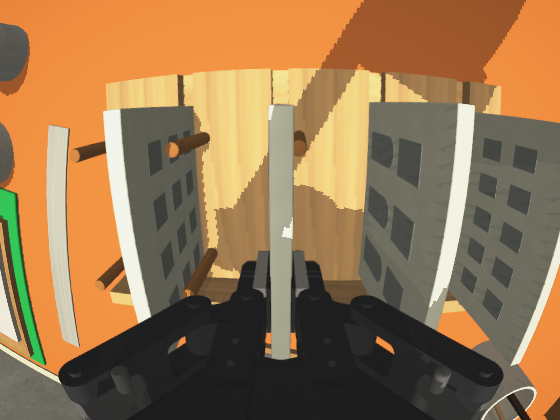

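>>> carry_out:
  increments:
    - [[0,0,0.0005],[0,0,0],0.85]
    - [[0,0,0],[0,0,0],0.75]
    - [[0,0,0],[0,0,0],0.72]
    - [[0,0,0],[0,0,0],0.72]

```text
time: 22.05
tool_pos: [558.0, -132.6, 132.6]
tcp_rot: [-176.7, 0.1, -166.7]
ft_force: [0.6, 0.9, -0.2]
finger_gap: 24.0
```

```bash
python3 - <<'E'
from avg import *
s=avg(fromrack([17.2,-14,131]),n=1)
cv2.imwrite("pics/w23.png",s["image"])
E
```

```text
t 22.1 rack [ 18.2  -13.44 132.62] std [0. 0. 0.] F [-0.4 -0.4  0.5] shift [ 1.   -0.46  1.64] turn [-0.057   0.0019  0.0012] gap 24.6
```

View pics/w23.png

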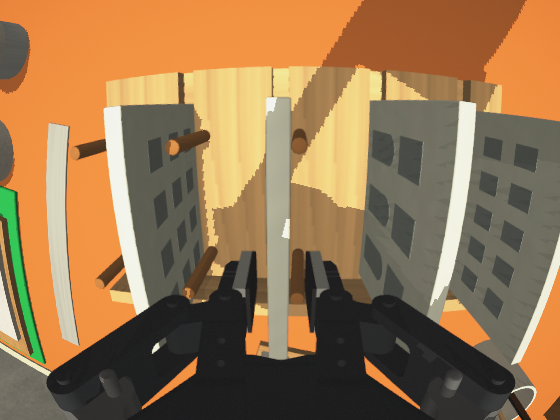

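>>> carry_out:
  increments:
    - [[0,0.004,0],[0,0,0],0.72]
    - [[0,0.004,0],[0,0,0],0.72]
    - [[0,0.002,0],[0,0,0],0.72]

```text
time: 22.4
tool_pos: [555.8, -122.9, 132.2]
tcp_rot: [-176.7, 0.1, -166.8]
ft_force: [0.1, -2.3, 0.5]
finger_gap: 23.5
```

```bash
python3 - <<'E'
from avg import *
s=avg(fromrack([17.2,-14,131]),n=1)
cv2.imwrite("pics/w24.png",s["image"])
E
```

```text
t 22.45 rack [ 18.27  -3.42 132.17] std [0. 0. 0.] F [ 0.7 -1.3 -0.9] shift [  1.07 -10.5    1.77] turn [-0.0575  0.0022  0.0003] gap 23.9
```

View pics/w24.png

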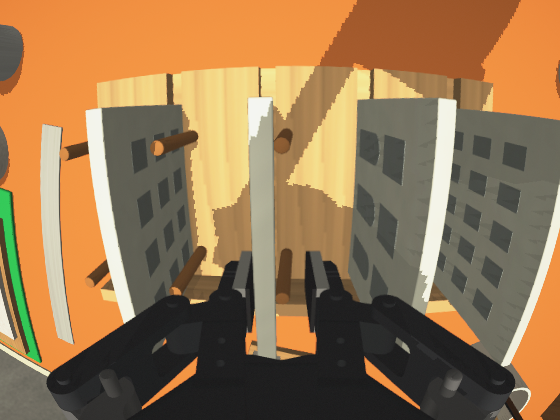

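>>> carry_out:
  increments:
    - [[0,0.002,0],[0,0,0],0.72]
    - [[0,0.002,0],[0,0,0],0.72]

```text
time: 22.65
tool_pos: [555.6, -122.0, 132.2]
tcp_rot: [-176.3, 0.2, -166.8]
ft_force: [4.1, -12.7, -6.5]
finger_gap: 23.7
```

```bash
python3 - <<'E'
from avg import *
s=avg(fromrack([17.2,-14,131]),n=2)
E
```

```text
t 22.75 rack [ 18.21  -2.61 132.15] std [0.01 0.01 0.  ] F [  4.3 -10.8  -4.5] shift [  1.01 -11.29   1.87] turn [-0.064   0.0029 -0.0002] gap 23.9
```

Resting on the dowels. Back off to centre the fingers, then withdraw along the tool axis.

>>> carry_out:
  increments:
    - [[0,-0.004,0],[0,0,0],0.72]
    - [[0,-0.003,0],[0,0,0],0.65]
    - [[0,0,0],[0,0,0],0.65]
    - [[0,0,-0.01],[0,0,0],0.65]
    - [[0,0,-0.02],[0,0,0],0.65]
    - [[0,0,-0.035],[0,0,0],0.65]
    - [[0,0,-0.045],[0,0,0],0.65]
    - [[0,0,-0.045],[0,0,0],0.65]
    - [[0,0,0],[0,0,0],0.65]

```text
time: 23.65
tool_pos: [552.6, -117.3, 294.3]
tcp_rot: [-176.6, -0.0, -166.7]
ft_force: [1.0, 0.5, 0.6]
finger_gap: 29.8
```

```bash
python3 - <<'E'
from avg import *
import pickle
s=avg(fromrack([17.2,-14,131]),n=1)
for n in ("wrist","scene","side"):
    s=r.snapshot(n); cv2.imwrite(f"pics/{n}25.png",s["image"]); pickle.dump(s,open(n+"25.pkl","wb"))
crop("pics/scene25.png","pics/a.png",190,140,350,270,4.5)
crop("pics/side25.png","pics/b.png",225,155,365,285,4.5)
E
```

```text
t 23.7 rack [ 15.65   3.09 291.13] std [0. 0. 0.] F [ 0.3 -1.  -0.5] shift [ -2.06  -7.79 160.84] turn [-0.058  -0.0032  0.0006] gap 29.8
```

View pics/wrist25.png

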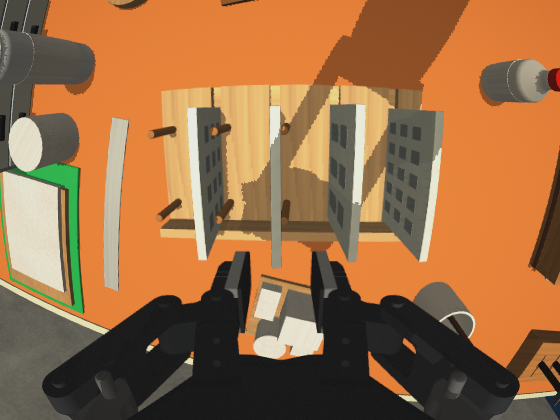

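View pics/a.png

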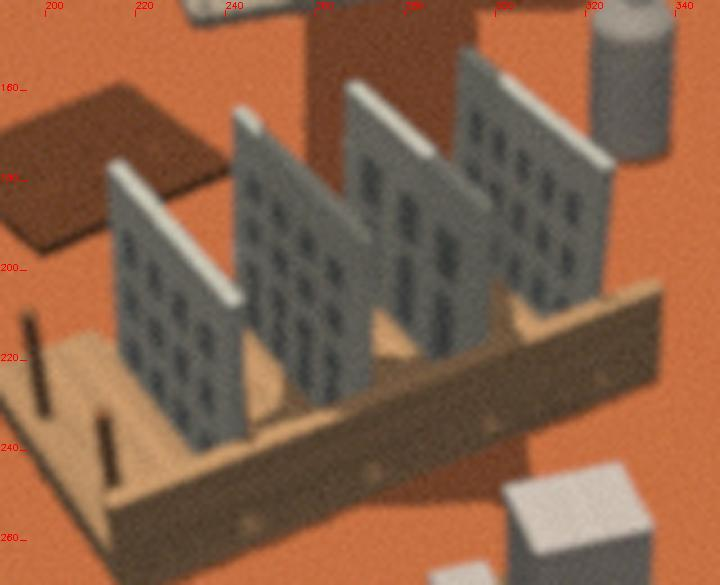

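View pics/b.png

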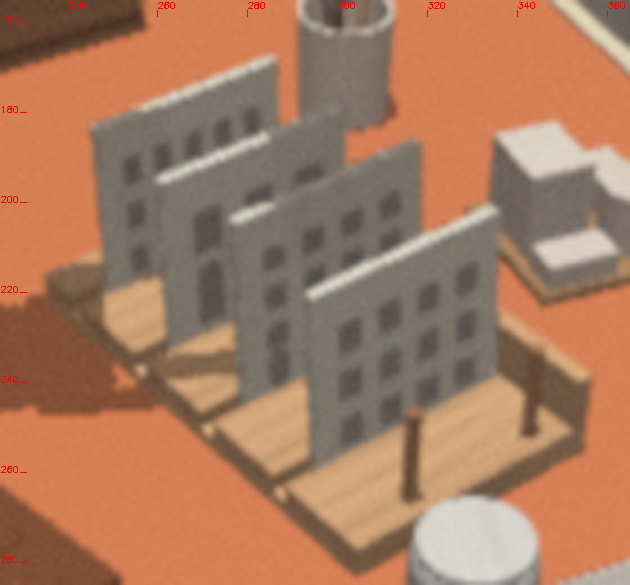

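```bash
python3 - <<'E'
from tri import *
import pickle
S=lambda px,py:(190+px/4.5,140+py/4.5)
T=lambda px,py:(225+px/4.5,155+py/4.5)
for nm,a,b in [("a near",(112,163),(308,298)),("a far",(240,302),(497,208)),("c near",(240,108),(231,219)),("c far",(372,240),(421,142)),("b near",(352,85),(158,181)),("b far",(492,207),(342,106)),("s near",(465,49),(94,127)),("s far",(612,165),(276,60))]:
    P,e=tri(S(*a),T(*b)); print(nm,torack(P).round(1),round(e,1))
crop("pics/wrist25.png","pics/a.png",150,80,450,280,2.6)
E
```

```text
a near [-65.6 -86.5 148.6] 0.1
a far [ 86.2 -84.  148.9] 1.0
c near [-63.5  -8.2 159.2] 1.5
c far [ 87.2  -9.  158.3] 1.7
b near [-67.1  64.4 148.4] 1.8
b far [ 82.8  65.6 148.7] 0.9
s near [-65.7 139.5 149.1] 1.9
s far [ 84.1 140.4 148.3] 2.6
```

View pics/a.png

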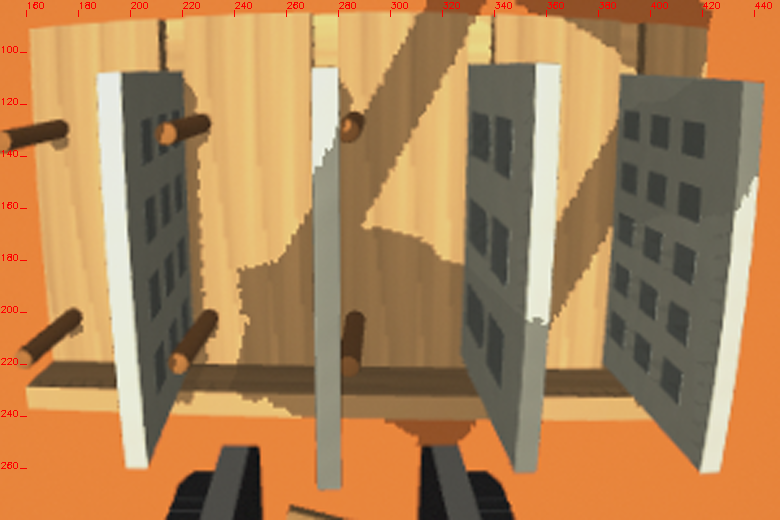

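```bash
python3 - <<'E'
from st import *
import pickle
s=pickle.load(open("wrist25.pkl","rb"))
W=lambda px,py:(150+px/2.6,80+py/2.6)
for n,p,z in [("a near",(109,72),149.5),("c near",(325,67),159.5),("b near",(547,64),149.5),("s near",(752,83),149.5),("a far",(137,468),149.5),("c far",(328,489),159.5),("b far",(525,472),149.5),("s far",(711,471),149.5),("dowel",(167,134),94),("dowel",(351,127),94),("dowel r",(180,362),94)]:
    print(n,torack(atz(s,W(*p),z,True)).round(1))
E
```

```text
a near [-62.6 -85.2 149.5]
c near [-62.2  -9.3 159.5]
b near [-65.1  64.2 149.5]
s near [-64.  139.4 149.5]
a far [ 87.6 -84.4 149.5]
c far [ 87.8  -8.7 159.5]
b far [ 84.6  65.3 149.5]
s far [ 85.  141.5 149.5]
dowel [-36.1 -79.5  94. ]
dowel [-38.2  -3.8  94. ]
dowel r [ 63.2 -78.4  94. ]
```

View pics/scene25.png

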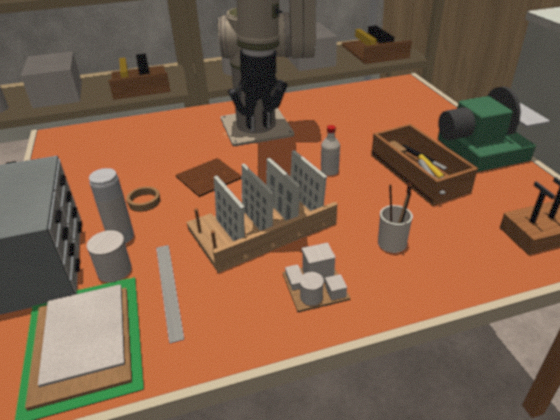

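View pics/side25.png

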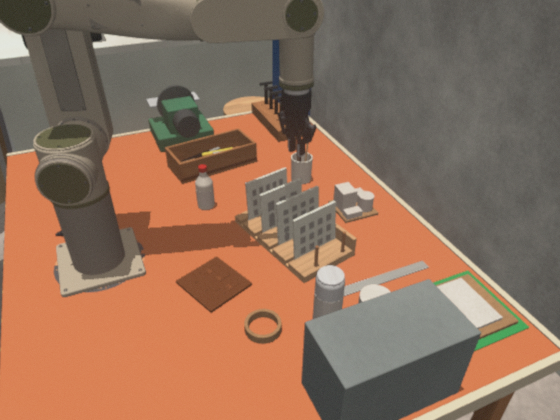

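The four panels stand in their slots, and everything else is where it was. I'm handing the job in.

```bash
python3 - <<'E'
from bench import r
print(r.hand_in())
E
```

```text
the job is handed in; nothing more can be done
None
```

All four panels now stand upright in their slots, and I handed the job in at about 24 s of the 67 s allowed.

- **Panel_b (slot 3):** I pushed it up at its top edge, and it stood in its slot, leaning on its left dowels, at the first try.
- **Panel_a (slot 1):** After the first push it settled leaning slightly right. I pushed it again and it now leans left on its dowels.
- **Panel_c (slot 2):** I gripped it at the tray, stood it plumb and lowered it into the slot. I slid it back until it met the rear stop (about 8 N), then pressed it down until the slot floor stopped it (about 14 N). Before letting go I leaned it onto its left dowels.

**Last checks:**
- **Height and lean:** Panel tops measured 148–149 mm, and 159 mm for panel_c, about 1 mm under full height. Each panel leans left by about 0.07 rad.
- **Rear ends:** Panel_a and panel_c came out within 1 mm of the stop. Panel_b and the untouched panel_s came out about 3 mm short.
- **What that leaves open:** Part of that 3 mm is probably a small error in the rack angle I fitted. Panel_b could still be 1–2 mm off the stop, and I left it there.
- **Everything else:** In the final pictures panel_s, the glue bottle, the brown look-alike and the rest of the bench look unmoved.
- **Forces:** The highest I read at the wrist was about 23 N. I only sampled the forces between moves.

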